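# Gauge the washed sample racks before they go back to the analyser

### The job

The washed sample racks on the draining tray have to be checked before they go back into the analyser, where a swollen foot jams the feed track and a worn one rattles. First take the bottle that blocks the run-in of the gap gauge and stand it upright in the drip tray beside the other bottle; then, one after the other from the left end of the draining tray to the right, slide each rack lengthwise along the gauge floor into the jaws until it stops or has run well into the narrow NO-GO end. Stand each rack that passes the wide GO end and stops at the narrow NO-GO end upright in the low feeder tray, put each that fails either end in the deeper reject bin, and leave the things around undisturbed.

Things in the scene. Friction and masses are not known exactly. Their poses are not given: they have to be found in the camera images.
- gauge: fixed steel gap gauge: dark base plate 250 x 80 x 8 mm; on its far half two bright jaws 16 mm high form a straight open-topped channel, centred on y = 0, in two widths. Origin: centre of the base's underside, on the bench; x along the channel the way racks are pushed, z up. Racks run on the base's upper face, z = 8 mm; jaw tops z = 24 mm; flat run-in without jaws from x = -125 to +10 mm
- gauge_mouth (a point): on the base's upper face at the start of the jaws' funnel (gauge x = 10 mm), axes as the gauge. From here the gap narrows from 48 to 31.5 mm over 10 mm, then the GO channel, 31.5 mm wide, runs up to the step. A rack too wide stops with its nose in this funnel, about 8 mm beyond this point (rack centre at gauge x about -27 mm)
- gauge_step (a point): on the base's upper face where the NO-GO channel begins (gauge x = 60 mm), axes as the gauge: a slanted step, then 26.5 mm wide for 55 mm, open at the far end. A rack that stops at NO-GO has its nose here (rack centre at gauge x about +14 mm); one that passes slides on: with its nose 20 mm beyond (rack centre at gauge x = +35 mm or more) it has failed
- rack_a_mid (a point): white moulded five-place sample rack, 90 long, 62 high, 150 g, bottom-heavy, both ends alike: body 20 mm wide with five tube holes in its top, on a foot 14 mm high whose WIDTH differs from rack to rack (22 to 36 mm, unknown). Point: its centre, 31 mm above its underside; x along its length, y across, z up. Take it across the body about 46 mm above the underside, so that the fingertips clear the gauge's jaws. None if absent
- rack_b_mid (a point): white moulded five-place sample rack, 90 long, 62 high, 150 g, bottom-heavy, both ends alike: body 20 mm wide with five tube holes in its top, on a foot 14 mm high whose WIDTH differs from rack to rack (22 to 36 mm, unknown). Point: its centre, 31 mm above its underside; x along its length, y across, z up. Take it across the body about 46 mm above the underside, so that the fingertips clear the gauge's jaws. None if absent
- rack_c_mid (a point): white moulded five-place sample rack, 90 long, 62 high, 150 g, bottom-heavy, both ends alike: body 20 mm wide with five tube holes in its top, on a foot 14 mm high whose WIDTH differs from rack to rack (22 to 36 mm, unknown). Point: its centre, 31 mm above its underside; x along its length, y across, z up. Take it across the body about 46 mm above the underside, so that the fingertips clear the gauge's jaws. None if absent
- rack_d_mid (a point): white moulded five-place sample rack, 90 long, 62 high, 150 g, bottom-heavy, both ends alike: body 20 mm wide with five tube holes in its top, on a foot 14 mm high whose WIDTH differs from rack to rack (22 to 36 mm, unknown). Point: its centre, 31 mm above its underside; x along its length, y across, z up. Take it across the body about 46 mm above the underside, so that the fingertips clear the gauge's jaws. None if absent
- rack_e_mid (a point): white moulded five-place sample rack, 90 long, 62 high, 150 g, bottom-heavy, both ends alike: body 20 mm wide with five tube holes in its top, on a foot 14 mm high whose WIDTH differs from rack to rack (22 to 36 mm, unknown). Point: its centre, 31 mm above its underside; x along its length, y across, z up. Take it across the body about 46 mm above the underside, so that the fingertips clear the gauge's jaws. None if absent
- rack_f_mid (a point): white moulded five-place sample rack, 90 long, 62 high, 150 g, bottom-heavy, both ends alike: body 20 mm wide with five tube holes in its top, on a foot 14 mm high whose WIDTH differs from rack to rack (22 to 36 mm, unknown). Point: its centre, 31 mm above its underside; x along its length, y across, z up. Take it across the body about 46 mm above the underside, so that the fingertips clear the gauge's jaws. None if absent
- drain_tray: dark steel draining tray, 140 x 360 mm, 20 mm high, walls 4 mm, floor (with drain slots) at z = 4 mm; three cross walls part it into four bays, 88 mm apart along its y. 3 or 4 racks stand in it, at most one in a bay, lengthwise along its x; a bay may be empty. Fixed. Origin: centre of its underside; x away from the robot, +y = its left end (where to begin)
- bottle_mid (a point): brown dropper bottle, 42 mm across and 122 high, 0.17 kg, red cap and bulb 27 mm across from 82 mm up to its top (take it there, about 98 mm up, or by the body). It stands on the run-in of the gauge. Point: on its axis, 61 mm above its underside; z up
- drip_tray: shallow steel tray, 160 x 85 x 12 mm, fixed, floor at z = 3 mm, walls 3 mm. Origin: centre of its underside; x along its length. A brown bottle with white cap, 53 mm across and 120 high, stands fixed in its far half, at x = +43 mm
- drip_spot (a point): the free place for the bottle in the drip tray: on the tray's floor, centre of its near half (tray x = -40 mm)
- feeder_tray: low grey tray for the good racks, 140 x 250 mm, 20 mm high, walls 4 mm, a carrying bar at either short end, three thin dark lines on its floor at y = -55, 0 and 55 mm that part it into four lanes; fixed. Origin: centre of its underside; x across (racks stand lengthwise along x), y along its 250 mm, floor at z = 4 mm. Stands either front right or back left
- reject_bin: grey bin for the failed racks, 140 x 250 mm, walls 34 mm high and 4 mm thick with a rolled rim, plain floor; fixed. Origin: centre of its underside; x across, y along its 250 mm, floor at z = 4 mm. Stands either front right or back left, where the feeder tray does not
- petri_0: petri dish, 61 mm across, 15 high, beyond the gauge; leave alone
- oil_bottle: small brown bottle with black cap, 31 mm across, 62 high, beyond the gauge to the left; leave alone
- pen: black pen, 142 mm long, lying near the front edge of the bench; leave alone
There are look-alikes about, which are no part of the job. What is meant by the part that bears bottle_mid is not orange, and is the larger of those in its own colour.

How it is judged:
On the way, in this order (a step that is already met when the one before it is completed fails the run):
1. the bottle stands upright in the drip tray (x of bottle_mid in the frame of drip_tray between -0.075 and 0.075 m and y of bottle_mid in the frame of drip_tray between -0.04 and 0.04 m and angle between bottle_mid's own z axis and vertical below 0.1 rad and z of bottle_mid in the frame of drip_tray below 0.068 m), for 0.2 s.
2. the rack at the first of the four bays from the left has been slid along the gauge floor into the jaws until it stops, or until its nose is 20 mm beyond the NO-GO step (x of rack_a_mid in the frame of gauge between 0.009 and 0.1 m and y of rack_a_mid in the frame of gauge between -0.006 and 0.006 m and z of each of rack_a_mid, rack_b_mid in the frame of gauge below 0.047 m and angle between the x axis of each of rack_a_mid, rack_b_mid and the x axis of gauge, either way round below 0.15 rad and angle between each of rack_a_mid, rack_b_mid's own z axis and vertical below 0.15 rad and x of rack_b_mid in the frame of gauge between -0.035 and 0.1 m and y of rack_b_mid in the frame of gauge between -0.006 and 0.006 m), for 0.1 s.
3. the rack at the second of the four bays from the left has been slid along the gauge floor into the jaws until it stops, or until its nose is 20 mm beyond the NO-GO step (x of rack_c_mid in the frame of gauge between 0.034 and 0.1 m and y of rack_c_mid in the frame of gauge between -0.006 and 0.006 m and z of each of rack_c_mid, rack_d_mid in the frame of gauge below 0.047 m and angle between the x axis of each of rack_c_mid, rack_d_mid and the x axis of gauge, either way round below 0.15 rad and angle between each of rack_c_mid, rack_d_mid's own z axis and vertical below 0.15 rad and x of rack_d_mid in the frame of gauge between 0.009 and 0.1 m and y of rack_d_mid in the frame of gauge between -0.006 and 0.006 m), for 0.1 s.
4. the rack at the third of the four bays from the left has been slid along the gauge floor into the jaws until it stops, or until its nose is 20 mm beyond the NO-GO step (x of rack_e_mid in the frame of gauge between -0.035 and 0.1 m and y of rack_e_mid in the frame of gauge between -0.006 and 0.006 m and z of rack_e_mid in the frame of gauge below 0.047 m and angle between the x axis of rack_e_mid and the x axis of gauge, either way round below 0.15 rad and angle between rack_e_mid's own z axis and vertical below 0.15 rad), for 0.1 s.
5. the rack at the fourth of the four bays from the left has been slid along the gauge floor into the jaws until it stops, or until its nose is 20 mm beyond the NO-GO step (x of rack_f_mid in the frame of gauge between 0.009 and 0.1 m and y of rack_f_mid in the frame of gauge between -0.006 and 0.006 m and z of rack_f_mid in the frame of gauge below 0.047 m and angle between the x axis of rack_f_mid and the x axis of gauge, either way round below 0.15 rad and angle between rack_f_mid's own z axis and vertical below 0.15 rad), for 0.1 s.
At the end, for the whole second after the job is handed in: The bottle stands upright (0.1 rad) in the drip tray; each rack that passes GO and stops at NO-GO stands upright (0.12 rad) on the floor of the feeder tray, its centre within the walls; every other rack is in the reject bin, its centre within the walls and less than 60 mm up (all of step 1 and x of rack_a_mid in the frame of feeder_tray between -0.066 and 0.066 m and y of rack_a_mid in the frame of feeder_tray between -0.121 and 0.121 m and z of each of rack_a_mid, rack_d_mid, rack_f_mid in the frame of feeder_tray below 0.04 m and angle between each of rack_a_mid, rack_d_mid, rack_f_mid's own z axis and vertical below 0.12 rad and x of rack_b_mid in the frame of reject_bin between -0.066 and 0.066 m and y of rack_b_mid in the frame of reject_bin between -0.121 and 0.121 m and z of each of rack_b_mid, rack_c_mid, rack_e_mid in the frame of reject_bin below 0.06 m and x of rack_c_mid in the frame of reject_bin between -0.066 and 0.066 m and y of rack_c_mid in the frame of reject_bin between -0.121 and 0.121 m and x of rack_d_mid in the frame of feeder_tray between -0.066 and 0.066 m and y of rack_d_mid in the frame of feeder_tray between -0.121 and 0.121 m and x of rack_e_mid in the frame of reject_bin between -0.066 and 0.066 m and y of rack_e_mid in the frame of reject_bin between -0.121 and 0.121 m and x of rack_f_mid in the frame of feeder_tray between -0.066 and 0.066 m and y of rack_f_mid in the frame of feeder_tray between -0.121 and 0.121 m); the robot touches nothing.
It fails at once if the petri dish, the small brown bottle or the pen is pushed more than 30 mm aside (distance of any of petri_0, oil_bottle, pen from where it was at the start of the episode above 0.03 m).
Of rack_a, rack_b only 1 to 1 are there at a start; the rules pass over those that are not, and their reading is None.
Of rack_c, rack_d only 1 to 1 are there at a start; the rules pass over those that are not, and their reading is None.
Of rack_e, rack_f only 1 to 2 are there at a start; the rules pass over those that are not, and their reading is None.
At some moment in a run one of rack_a, rack_b, rack_c, rack_d, rack_e, rack_f may be knocked a few centimetres aside while the robot is not near it.
It also fails if it takes over 208 s, if anything falls off the work surface, if the arm or the gripper's body presses on something with over 40 N, if the wrist force passes 120 N, or if a joint passes its speed limit or range.

### The arm

A 6-joint arm with a two-finger parallel gripper is mounted at the origin on a cart in front of the work surface, level with it; the furniture and walls round the work are solid. World frame = base frame: x ahead of the robot, y to its left, z up, the work surface at z = 0. Lengths are in m, angles in rad, forces in N, time in s.
With the tool pointing down it reaches from about 0.275 to 0.875 m from the base axis. Payload 12.5 kg.
Tool frame: the origin (TCP) lies at the very end of the fingers, on their centre line; the grasp point (between the pads) lies 19 mm behind it; z points along the fingers, y is the line along which they close (so a half turn about z gives the same grasp; the last joint's range is limited). The gripper opens to 85 mm and grips with 20 to 120 N. Pads are 22 mm wide; open, the fingers measure 114 mm over their backs; the gripper's body (76 mm by 85 mm) begins 54 mm behind the grasp point. The pads swing forward as they close: fully open they stand 13 mm farther back than shut.
Start: joints at [-1.399, 0.351, 1.652, -0, 1.139, -0.085], TCP at [0.14, -0.532, 0.201] pointing down, gripper open.
Joint ranges: [-2.75, 2.75], [-0.79, 2.1], [0.01, 2.65], [-1.57, 4.71], [0.07, 3.14], [-2.87, 2.87]. Speed limits (rad/s): [2.22, 2.22, 2.79, 3.14, 3.14, 3.14].

### API

Orientations are given as a unit quaternion [w, x, y, z].
In Python, from rig import get_state, snapshot, sign_off gives the robot as it stands. The module is installed in compiled form; this text tells all that it offers.
- The arm moves only by the shell command python3 -m handwheel 'ROWS' [FORCE]. ROWS is JSON, a list that holds one entry, the list of rows, each a list of 5 numbers: the gripper's target within -1 to 1 (fully open at 1, half-way at 0, shut at -1), then the shift along the tool's x, y, z in m, then the turn about the tool's z in rad. A call has 1 to 8 rows; each row is the pose to reach, as a shift and turn from the pose commanded when the call began, along the tool's axes at that moment; what a row does not reach only later rows make up. A row lasts 1/8 s, in which the tool goes at most 62.5 mm and 10.7 degrees, less where a joint would pass 70% of its speed; a pose out of reach is approached as far as the arm can. A call with a gripper value outside its range is refused whole. The fingers move at their own pace and stop on an object; FORCE is the grip in N (left out, the last holds). Time passes only in rows, so rows that repeat a pose let the fingers close. It gives the time, the measured TCP pose, the force, the opening and the grip force at its end, in the units of the state.
- get_state(): the state, without advancing time (a new reading comes with each control period).
- snapshot(name): name is "scene" or "top" or "wrist"; returns a dict with "frame" (384x512x3 uint8, red, green, blue), "vfov" (degrees; the focal length in pixels is half the picture's height over the tangent of half this angle, whatever the lens; pixels are square), "cx", "cy" (the principal point, pixels), "origin" and "attitude" of the camera in the world. Camera axes: x right, y up, looking along -z (the intrinsics and any distortion apply to the point x, -y, -z); pixel columns grow to the right and rows downward; lengths in m; the calibration is good to about 2 mm. A picture is of the moment at which its call begins. There is no depth.
- sign_off(): hands the job in; it is judged then, once.
The state is a dict: "time_s": time; "joint_positions": joint angles; "joint_vel": joint speeds; "tau": joint torques, N m; "tool_pos": TCP position; "tcp_rot": TCP orientation; "ft_force": force on the tool from outside, world axes, zero at the start; "moment": the same for the moment, N m; "grip_width": opening from 0.0 (shut) to 1.0 (fully open); "grasp_force": force on a finger pad.
Only numpy, scipy, OpenCV 4.12 (cv2) and the standard library are available. Lean on these libraries where they do the work, as an engineer would, in place of code of your own. Each camera call takes 0.05 s, during which the arm holds its last target. There are 200 camera calls.

## Working session

There is one attempt and no reset: what is moved stays moved. The work goes in short steps, Python scripts to look and compute and a shell command to move; the robot and the scene stay as the last step left them, time stands still between calls to the robot, and variables do not carry over. Pictures are saved under pics/ and viewed, at most 14 in all, crops included, and the job is handed in when it is done.

```bash
mkdir -p pics
cat > h.py <<'E'
import numpy as np, cv2
from scipy.spatial.transform import Rotation as R
from rig import get_state, snapshot, sign_off
def rot(a):
    a=np.array(a,float)
    return a if a.shape==(3,3) else R.from_quat([a[1],a[2],a[3],a[0]]).as_matrix()
def save(name,fn):
    s=snapshot(name); cv2.imwrite('pics/'+fn+'.png',s['frame'][...,::-1])
    np.savez('pics/'+fn+'.npz',**{k:np.array(v) for k,v in s.items()}); return s
def load(fn): return dict(np.load('pics/'+fn+'.npz',allow_pickle=True))
def ray(s,u,v):
    f=192/np.tan(np.radians(float(s['vfov']))/2)
    d=rot(s['attitude'])@np.array([(u-s['cx'])/f,-(v-s['cy'])/f,-1.]); return np.array(s['origin'],float),d
def onz(s,u,v,z):
    o,d=ray(s,u,v); return o+d*(z-o[2])/d[2]
def proj(s,p):
    f=192/np.tan(np.radians(float(s['vfov']))/2)
    c=rot(s['attitude']).T@(np.array(p)-s['origin']); return np.array([s['cx']-f*c[0]/c[2], s['cy']+f*c[1]/c[2]])
def tri(s1,p1,s2,p2):
    A=[];b=[]
    for s,p in((s1,p1),(s2,p2)):
        o,d=ray(s,*p); d/=np.linalg.norm(d); P=np.eye(3)-np.outer(d,d); A.append(P);b.append(P@o)
    return np.linalg.lstsq(np.vstack(A),np.hstack(b),rcond=None)[0]
E
python3 - <<'E'
from h import *
for n in('scene','top','wrist'):
    s=save(n,n+'0'); print(n,{k:np.round(v,4) if not isinstance(v,str) else v for k,v in s.items() if k!='frame'})
print(get_state())
a=[cv2.imread(f'pics/{n}0.png') for n in('scene','top')]
for n,i in zip(('scene','top'),a): cv2.imwrite(f'pics/{n}0b.png',cv2.resize(i,(800,600)))
E
```

```text
scene {'vfov': np.float64(48.9648), 'cx': np.float64(254.5887), 'cy': np.float64(192.8996), 'origin': array([-0.4025,  0.731 ,  0.8996]), 'attitude': array([-0.4086, -0.2178,  0.4097,  0.786 ])}
top {'vfov': np.float64(55.9511), 'cx': np.float64(255.5366), 'cy': np.float64(187.6149), 'origin': array([0.4262, 0.0388, 1.0207]), 'attitude': array([ 0.7067,  0.0456, -0.0495, -0.7043])}
wrist {'vfov': np.float64(62.3332), 'cx': np.float64(255.0528), 'cy': np.float64(187.6802), 'origin': array([ 0.2152, -0.5123,  0.3735]), 'attitude': array([ 0.7825, -0.1218,  0.094 , -0.6034])}
{'time_s': 0.15, 'joint_positions': array([-1.39859307e+00,  3.51124190e-01,  1.65226052e+00, -1.33998629e-05,
        1.13908743e+00, -8.45633492e-02]), 'joint_vel': array([ 2.20523111e-06, -1.26653811e-03, -1.82004933e-03, -9.56314732e-04,
        1.13930098e-03, -2.81515443e-04]), 'tau': array([-1.33306421e-04, -5.06250966e+01, -2.91501564e+01, -1.20567388e-04,
        3.39448219e-03,  1.30441808e-05]), 'tool_pos': array([ 0.13966894, -0.53168924,  0.20058198]), 'tcp_rot': array([-4.39054727e-04,  9.91769722e-01,  1.28033691e-01, -2.53415212e-05]), 'ft_force': array([-0.04330221,  0.01899702,  1.16715726]), 'moment': array([ 0.02230079, -0.00890584,  0.00552922]), 'grasp_force': 0.0, 'grip_width': 0.9969433458996211}
```

View pics/top0b.png

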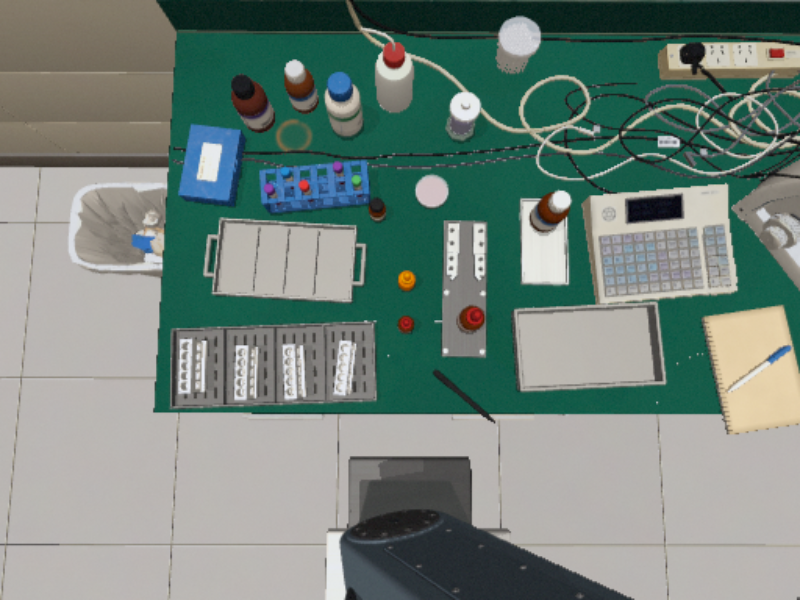

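View pics/scene0b.png

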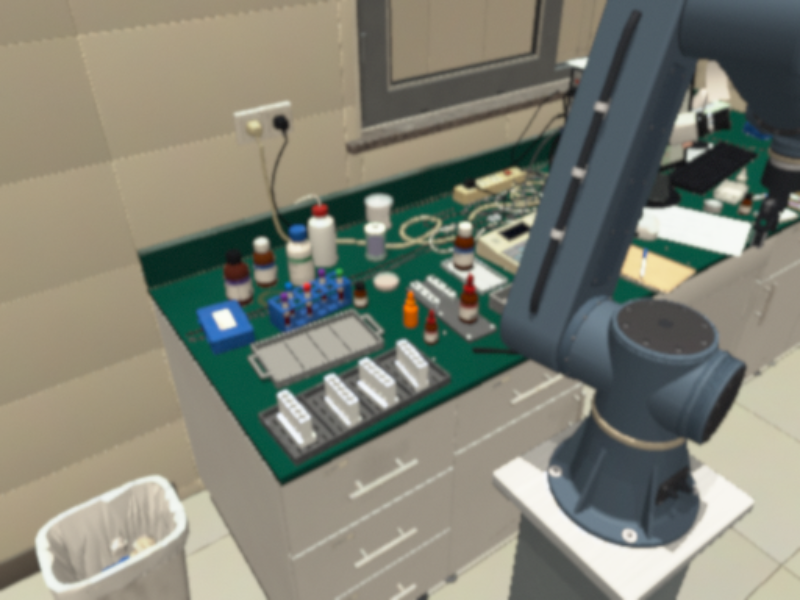

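Top view (800x600 view): gauge at (465,289) with the red-capped bottle on its run-in at (470,318). The drip tray is at (544,240) and the reject bin front right at (589,347). The feeder tray is back left at (284,260). All four bays are occupied, with rack tops at about (186,366), (242,372), (291,370) and (345,367). A small red bottle (406,324) and an orange one (406,280) are decoys.

Run:
```python
from h import *
s=load('top0'); k=0.64
def show(n,pts,z):
    P=[onz(s,u*k,v*k,z) for u,v in pts]; print(n,np.round(np.mean(P,0),3),[tuple(np.round(p[:2],3)) for p in P]); return P
f=s['frame']; hsv=cv2.cvtColor(f,cv2.COLOR_RGB2HSV)
ng=((hsv[...,1]<110)|(hsv[...,0]<60)|(hsv[...,0]>95)).astype(np.uint8)
def rect(n,box,z):
    x0,y0,x1,y1=[int(a*k) for a in box]; m=np.zeros_like(ng); m[y0:y1,x0:x1]=ng[y0:y1,x0:x1]
    c=max(cv2.findContours(m,0,2)[0],key=cv2.contourArea)
    b=cv2.boxPoints(cv2.minAreaRect(c)); P=np.array([onz(s,*q,z)[:2] for q in b])
    e=[P[1]-P[0],P[2]-P[1]]; print(n,np.round(P.mean(0),4),[(round(float(np.linalg.norm(a)),3),round(float(np.degrees(np.arctan2(a[1],a[0]))),1)) for a in e])
rect('gauge',(432,210,500,365),.008)
rect('drip',(510,190,578,293),.012)
rect('bin',(505,295,672,398),.034)
rect('feeder',(202,212,372,308),.020)
rect('drain',(160,315,385,415),.020)
w=((hsv[...,2]>215)&(hsv[...,1]<40)).astype(np.uint8)
for i,(a,b) in enumerate([(172,222),(228,272),(275,322),(325,372)]):
    m=np.zeros_like(w); m[int(325*k):int(408*k),int(a*k):int(b*k)]=w[int(325*k):int(408*k),int(a*k):int(b*k)]
    n,l,st,cen=cv2.connectedComponentsWithStats(m)
    for j in range(1,n):
        if st[j,4]>20: print(i,st[j],np.round(onz(s,*cen[j],.066),3))
show('bottle cap',[(472,312)],.122)
for n,p,z in(('gauge',(465,289),.008),): pass
```

```text
gauge [ 0.5749 -0.078 ] [(0.251, -1.8), (0.094, -91.3)]
drip [ 0.6691 -0.2321] [(0.178, -1.5), (0.096, -89.7)]
bin [ 0.4777 -0.3039] [(0.285, -87.0), (0.165, 179.2)]
feeder [0.6224 0.2404] [(0.143, -0.5), (0.294, -93.2)]
drain [0.4353 0.2563] [(0.37, -87.6), (0.142, -177.3)]
0 [114 217   9  35 138] [0.433 0.392 0.066]
0 [129 218   3  32  55] [0.429 0.362 0.066]
1 [150 221   9  35 127] [0.418 0.297 0.066]
1 [163 233   1  21  21] [0.409 0.274 0.066]
2 [181 221   9  34 109] [0.423 0.214 0.066]
2 [192 221   3  33  55] [0.427 0.196 0.066]
3 [214 218  11  35 155] [0.431 0.127 0.066]
3 [224 224   3  24  25] [0.429 0.113 0.066]
bottle cap [ 0.518 -0.082  0.122] [(np.float64(0.518), np.float64(-0.082))]
```

Run:
```python
import cv2
a=cv2.imread('pics/top0.png'); 
c1=cv2.resize(a[200:268,100:250],(800,363),interpolation=cv2.INTER_CUBIC)
cv2.imwrite('pics/topc.png',c1)
```

```text
(no output)
```

View pics/topc.png

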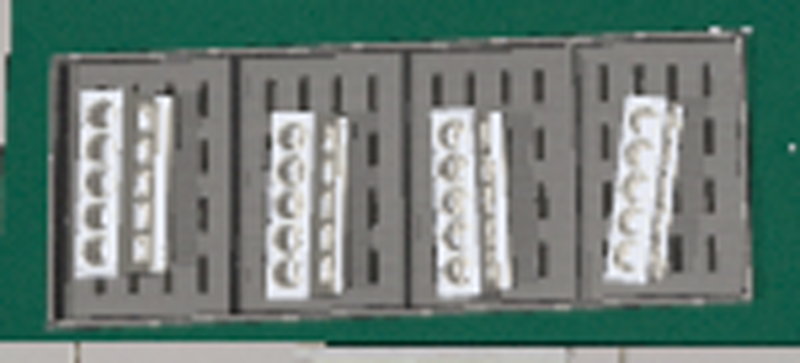

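```bash
cat >> h.py <<'E'
def pose():
    s=get_state(); M=rot(s['tcp_rot']); return np.array(s['tool_pos']),M,np.arctan2(M[1,0],M[0,0]),s
def go(x,y,z,a=0):
    p,M,a0,s=pose(); t=M.T@(np.array([x,y,z])-p); th=(a0-a+np.pi/2)%np.pi-np.pi/2
    print('shift',np.round(t,4),'turn',round(th,3),'rows',round(max(np.linalg.norm(t)/.0625,abs(th)/.187),1),'t',s['time_s'])
E
python3 - <<'E'
from h import *
s=load('wrist0'); p,M,a,st=pose()
print('cam off',M.T@(s['origin']-p),'view dir',M.T@rot(s['attitude'])@[0,0,-1],'up',M.T@rot(s['attitude'])@[0,1,0])
go(.45,-.08,.28,0)
E
```

```text
cam off [ 0.07801022  0.00032544 -0.17288753] view dir [-3.04196866e-01  8.06360258e-04  9.52608848e-01] up [9.52609164e-01 2.95021922e-05 3.04196942e-01]
shift [ 0.4149 -0.3581 -0.0791] turn 0.257 rows 8.9 t 0.15
```

```bash
python3 -m handwheel '[[[1,0.41,-0.36,-0.08,0.257],[1,0.41,-0.36,-0.08,0.257],[1,0.41,-0.36,-0.08,0.257],[1,0.41,-0.36,-0.08,0.257],[1,0.41,-0.36,-0.08,0.257],[1,0.41,-0.36,-0.08,0.257],[1,0.41,-0.36,-0.08,0.257],[1,0.41,-0.36,-0.08,0.257]]]' 40
python3 -m handwheel '[[[1,0.1,0,0,0],[1,0.1,0,0,0],[1,0.1,0,0,0],[1,0.1,0,0,0]]]'
python3 - <<'E'
from h import *
s=save('wrist','w1'); save('scene','scene1'); save('top','top1'); p,M,a,st=pose(); print(p,a,st['joint_positions'],st['time_s'])
cv2.imwrite('pics/w1b.png',cv2.resize(cv2.imread('pics/w1.png'),(800,600)))
E
```

```text
time_s: 1.15
tool_pos: [0.4171, -0.1199, 0.2739]
tcp_rot: [0.0, 1.0, -0.0, 0.0]
ft_force: [0.9, -1.3, -1.0]
grip_width: 1.001
grasp_force: 0.0
time_s: 1.65
tool_pos: [0.5156, -0.1218, 0.2732]
tcp_rot: [-0.0, 1.0, -0.0, -0.001]
ft_force: [-1.3, 0.5, 0.8]
grip_width: 1.002
grasp_force: 0.0
[ 0.51564068 -0.12201564  0.27382258] -0.0007730148449346288 [-3.20207683e-01  2.46892469e-01  1.60903075e+00 -3.04499528e-05
  1.28543753e+00  1.25137024e+00] 1.8
```

View pics/w1b.png

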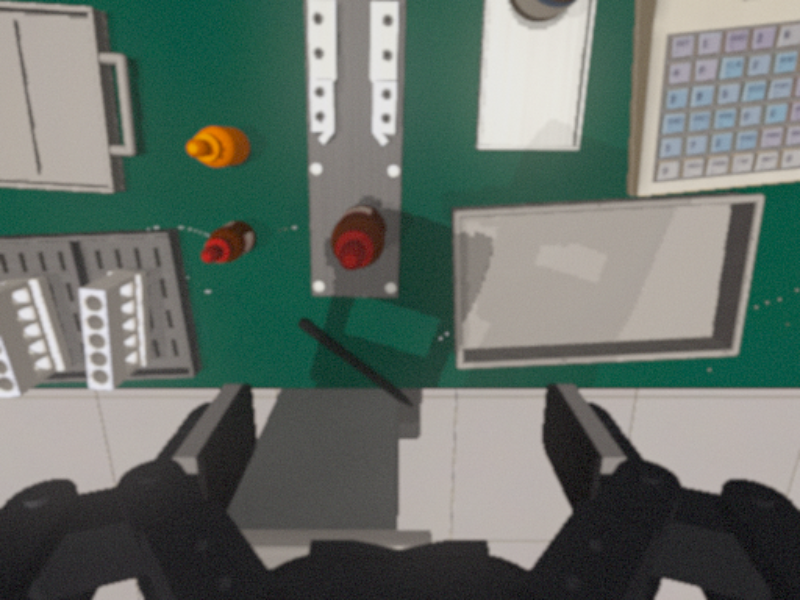

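The wrist view (800x600) shows the gauge run-in with screws at (316,169), (393,171), (319,286) and (390,287). The jaws' funnel mouth is at v≈140, the bottle's red cap at (356,250), the drip tray's near edge at (530,150) and the bin at (605,280).

Run:
```python
from h import *
w=load('w1'); t=load('top0'); k=.64
print('tcp px',proj(w,get_state()['tool_pos'])/k)
for n,pts,z in(('screws',[(316,169),(393,171),(319,286),(390,287)],.008),('nearcorners',[(312,295),(398,297)],.008),('jaw mouth tips',[(325,143),(386,143)],.024),('jaw in step',[(336,80),(371,80)],.024),('drip near corners',[(477,149),(581,151)],.012),('bin',[(453,209),(765,195),(740,354),(458,368)],.034),('drainR',[(176,232),(198,377)],.02),('feeder R',[(97,8),(122,191)],.02)):
    print(n,[tuple(np.round(onz(w,u*k,v*k,z)[:2],4)) for u,v in pts])
cs=[]
for s,box in((w,(320,190,400,280)),(t,(455,300,490,340))):
    hsv=cv2.cvtColor(s['frame'],cv2.COLOR_RGB2HSV); m=((hsv[...,0]<6)|(hsv[...,0]>172))&(hsv[...,1]>170)&(hsv[...,2]>110)
    q=np.zeros_like(m); x0,y0,x1,y1=[int(a*k) for a in box]; q[y0:y1,x0:x1]=m[y0:y1,x0:x1]
    v,u=np.nonzero(q); cs.append((u.mean(),v.mean())); print(len(u),cs[-1],u.min(),u.max(),v.min(),v.max())
print('bottle cap',tri(w,cs[0],t,cs[1]))
# gauge edges by non-green rows, run-in part
hsv=cv2.cvtColor(w['frame'],cv2.COLOR_RGB2HSV)
g=(hsv[...,1]<90)
for v in(60,100,115,125,180):
    r=np.nonzero(g[v,180:270])[0]+180; a,b=r.min()-.5,r.max()+.5; print(v,a,b,onz(w,a,v,.008)[:2],onz(w,b,v,.008)[:2])
```

```text
tcp px [397.90818344 351.4239828 ]
screws [(np.float64(0.5657), np.float64(-0.0517)), (np.float64(0.564), np.float64(-0.1177)), (np.float64(0.4607), np.float64(-0.0491)), (np.float64(0.4597), np.float64(-0.1146))]
nearcorners [(np.float64(0.452), np.float64(-0.0422)), (np.float64(0.45), np.float64(-0.122))]
jaw mouth tips [(np.float64(0.5873), np.float64(-0.0626)), (np.float64(0.5873), np.float64(-0.1123))]
jaw in step [(np.float64(0.6346), np.float64(-0.0734)), (np.float64(0.6346), np.float64(-0.1009))]
drip near corners [(np.float64(0.5823), np.float64(-0.1885)), (np.float64(0.5806), np.float64(-0.2761))]
bin [(np.float64(0.5352), np.float64(-0.1675)), (np.float64(0.5466), np.float64(-0.4233)), (np.float64(0.4039), np.float64(-0.4327)), (np.float64(0.39), np.float64(-0.177))]
drainR [(np.float64(0.5133), np.float64(0.0705)), (np.float64(0.3737), np.float64(0.0686))]
feeder R [(np.float64(0.6856), np.float64(0.1071)), (np.float64(0.5484), np.float64(0.1114))]
238 (np.float64(225.55882352941177), np.float64(158.2016806722689)) 215 237 148 170
85 (np.float64(303.4117647058824), np.float64(201.8)) 298 308 197 207
bottle cap [ 0.51573678 -0.08934357  0.09312016]
60 194.5 259.5 [ 0.62574836 -0.04476985] [ 0.62575228 -0.12819337]
100 195.5 257.5 [ 0.57622392 -0.04321937] [ 0.57621954 -0.12574167]
115 196.5 257.5 [ 0.55669231 -0.04345135] [ 0.55668468 -0.12578725]
125 196.5 256.5 [ 0.54336249 -0.04270144] [ 0.54335271 -0.12445557]
180 198.5 255.5 [ 0.46527857 -0.04118329] [ 0.46525583 -0.12312498]
```

```bash
python3 -m handwheel '[[[1,0,-0.035,0.03,0],[1,0,-0.035,0.08,0],[1,0,-0.035,0.13,0],[1,0,-0.035,0.165,0],[1,0,-0.035,0.186,0],[1,0,-0.035,0.186,0],[-0.2,0,-0.035,0.186,0],[-1,0,-0.035,0.186,0]]]' 30
python3 -m handwheel '[[[-1,0,0,0,0],[-1,0,0,0,0],[-1,0,0,0,0],[-1,0,0,0,0]]]'
```

```text
time_s: 2.8
tool_pos: [0.5169, -0.087, 0.0887]
tcp_rot: [0.0, 1.0, -0.0, 0.001]
ft_force: [-0.8, 0.3, 0.9]
grip_width: 0.603
grasp_force: 0.0
time_s: 3.3
tool_pos: [0.517, -0.087, 0.0882]
tcp_rot: [0.0, 1.0, -0.0, 0.001]
ft_force: [0.3, -0.3, 6.8]
grip_width: 0.303
grasp_force: 29.4
```

```bash
python3 -m handwheel '[[[-1,0,0,-0.03,0],[-1,0,0,-0.06,0],[-1,0.03,0.04,-0.06,0],[-1,0.06,0.08,-0.06,0],[-1,0.09,0.12,-0.06,0],[-1,0.104,0.146,-0.06,0],[-1,0.104,0.146,-0.06,0],[-1,0.104,0.146,-0.06,0]]]'
python3 - <<'E'
from h import *
s=save('wrist','w2'); save('scene','scene2'); go(.6215,-.233,.083,0); p,M,a,st=pose(); print(p)
cv2.imwrite('pics/w2b.png',np.hstack([cv2.imread('pics/w2.png')[:300,100:500],cv2.resize(cv2.imread('pics/scene2.png')[140:260,220:380],(400,300))]))
E
```

```text
time_s: 4.3
tool_pos: [0.6197, -0.2321, 0.147]
tcp_rot: [-0.0, 1.0, -0.0, -0.001]
ft_force: [0.1, 0.0, -2.0]
grip_width: 0.297
grasp_force: 30.2
shift [0.0016 0.0012 0.0645] turn 0.001 rows 1.0 t 4.4
[ 0.61996196 -0.23185749  0.14754061]
```

View pics/w2b.png

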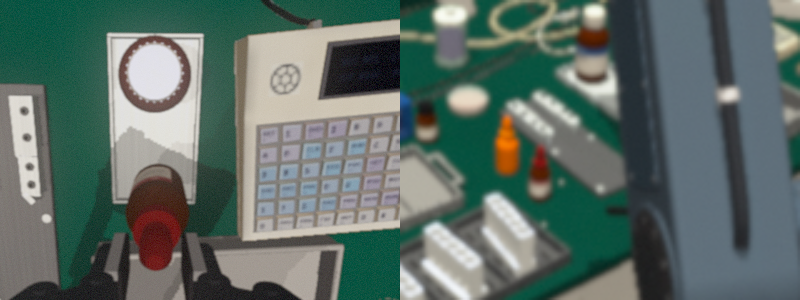

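The wrist crop shows the bottle held upright over the drip tray. Tray corners are at full-image px (211,201), (297,204), (208,34) and (304,35), with the white-capped bottle in its far half.

Run:
```python
from h import *
s=load('w2')
P=[onz(s,u,v,.012)[:2] for u,v in((211,201),(297,204),(304,35),(208,34))]; print(np.round(P,4)); c=np.mean(P,0)
d=(P[2]+P[3]-P[0]-P[1]); d/=np.linalg.norm(d); print('c',c,'yaw',np.arctan2(d[1],d[0]),'spot',c-.04*d)
```

```text
[[ 0.585  -0.1871]
 [ 0.5816 -0.276 ]
 [ 0.7409 -0.2758]
 [ 0.7417 -0.1911]]
c [ 0.66228616 -0.2325039 ] yaw -0.011742159818951428 spot [ 0.62228891 -0.23203422]
```

```bash
python3 -m handwheel '[[[-1,0.002,0,0.03,0],[-1,0.002,0,0.055,0],[-1,0.002,0,0.064,0],[-1,0.002,0,0.064,0],[-1,0.002,0,0.064,0],[0,0.002,0,0.064,0],[0,0.002,0,0.064,0],[0,0.002,0,0.064,0]]]'
python3 -m handwheel '[[[0.3,0,0,-0.01,0],[0.3,0,0,-0.06,0],[1,0,0,-0.11,0],[1,0,0.0,-0.14,0],[1,-0.06,-0.03,-0.14,0],[1,-0.1,-0.08,-0.14,0],[1,-0.15,-0.12,-0.14,0],[1,-0.19,-0.16,-0.14,0]]]'
python3 - <<'E'
from h import *
p,M,a,st=pose(); print(p,st['time_s'])
save('top','top2'); save('wrist','w3')
cv2.imwrite('pics/top2b.png',np.hstack([cv2.resize(cv2.imread('pics/top2.png')[100:250,270:420],(400,400)),cv2.resize(cv2.imread('pics/w3.png'),(400,400*3//4)).__class__(0) if 0 else cv2.resize(cv2.imread('pics/w3.png'),(400,400))]))
E
```

```text
time_s: 5.4
tool_pos: [0.6224, -0.2329, 0.0837]
tcp_rot: [0.0, 1.0, -0.0, 0.0]
ft_force: [0.4, 0.5, 0.0]
grip_width: 0.496
grasp_force: 0.0
time_s: 6.4
tool_pos: [0.4317, -0.0726, 0.2242]
tcp_rot: [0.0, 1.0, -0.0, 0.001]
ft_force: [1.3, 0.4, 1.4]
grip_width: 1.0
grasp_force: 0.0
[ 0.43167486 -0.07262969  0.22418909] 6.4
```

View pics/top2b.png

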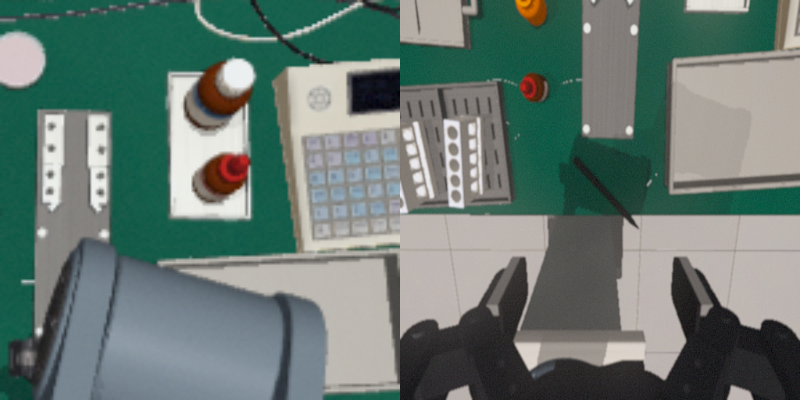

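The bottle stands upright in the near half of the drip tray (crop (222,178)). Next I look at the draining tray.

```bash
python3 -m handwheel '[[[1,0,-0.06,-0.02,0],[1,0,-0.4,-0.03,0],[1,0,-0.4,-0.03,0],[1,0,-0.4,-0.03,0],[1,0,-0.4,-0.03,0],[1,0,-0.4,-0.03,0],[1,0,-0.4,-0.03,0],[1,0,-0.4,-0.03,0]]]'
python3 - <<'E'
from h import *
p,M,a,st=pose(); print(p,st['time_s'])
save('wrist','w4'); cv2.imwrite('pics/w4b.png',cv2.resize(cv2.imread('pics/w4.png'),(800,600)))
E
```

```text
time_s: 7.5
tool_pos: [0.4333, 0.3279, 0.2538]
tcp_rot: [-0.0, 1.0, 0.001, 0.0]
ft_force: [-0.0, 0.3, 0.0]
grip_width: 0.996
grasp_force: 0.0
[0.43333481 0.32787171 0.25381161] 7.5
```

View pics/w4b.png

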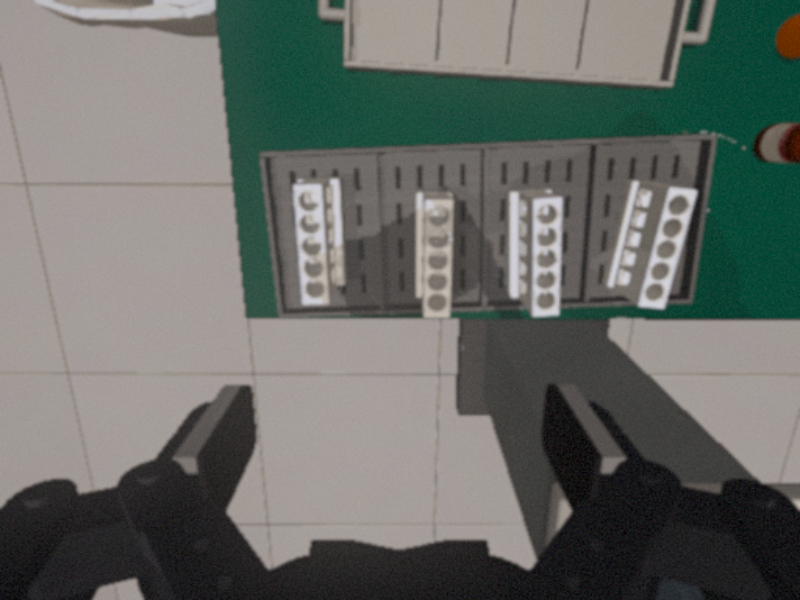

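Wrist view: rack tops centred at about (311,244), (437,256), (547,255) and (667,247). Rack 4 is yawed about 15°. The feeder's front wall is at v≈75.

Run:
```python
from h import *
w=load('w4'); t=load('top0'); k=.64
R_={1:[(292,183),(321,183),(329,303),(302,306)],2:[(422,194),(452,194),(450,317),(424,317)],3:[(531,196),(562,196),(560,314),(533,315)],4:[(668,187),(698,190),(665,307),(637,303)]}
T={1:(99,184),2:(290,205),3:(455,203),4:(633,190)}
for i,q in R_.items():
    c=np.mean(q,0)*k; print('tri',i,tri(w,c,t,(100+T[i][0]/5.333,200+T[i][1]/5.333)))
    P=np.array([onz(w,u*k,v*k,.066)[:2] for u,v in q]); d=P[0]+P[1]-P[2]-P[3]; print(i,'c',P.mean(0).round(4),'len',np.linalg.norm(d)/2,'wid',np.linalg.norm(P[0]-P[1]),'yaw',np.arctan2(d[1],d[0]))
print('drain',[onz(w,u*k,v*k,.02)[:2].round(4) for u,v in((262,153),(716,137),(694,303),(281,315))])
print('feeder near',[onz(w,u*k,v*k,.02)[:2].round(4) for u,v in((344,66),(673,85))])
```

```text
tri 1 [0.4312677  0.39511261 0.05323864]
1 c [0.433 0.392] len 0.09157917835537958 wid 0.02066953390608354 yaw 0.021508922646068858
tri 2 [0.4221496  0.29882688 0.0566353 ]
2 c [0.4242 0.2985] len 0.0941135527594468 wid 0.021533170395474432 yaw 0.02590309480289887
tri 3 [0.42362897 0.21656759 0.06216509]
3 c [0.4247 0.2168] len 0.0909954596076231 wid 0.02228561177590939 yaw 0.0926505118713586
tri 4 [0.43071426 0.12889345 0.06598148]
4 c [0.4314 0.1283] len 0.0886498828507759 wid 0.021948277300162123 yaw -0.1024932941524058
drain [array([0.4977, 0.4352]), array([0.5106, 0.0789]), array([0.3734, 0.071 ]), array([0.3616, 0.4296])]
feeder near [array([0.5608, 0.3685]), array([0.5482, 0.119 ])]
```

```bash
python3 -m handwheel '[[[1,0,-0.032,0.04,-0.02],[1,0,-0.064,0.09,-0.02],[1,0,-0.064,0.14,-0.02],[1,0,-0.064,0.18,-0.02],[1,0,-0.064,0.21,-0.02],[1,0,-0.064,0.222,-0.02],[1,0,-0.064,0.222,-0.02],[-1,0,-0.064,0.222,-0.02]]]' 30
python3 -m handwheel '[[[-1,0,0,0,0],[-1,0,0,0,0],[-1,0,0,0,0],[-1,0,0,0,0],[-1,0,0,0,0]]]'
python3 -m handwheel '[[[-1,0,0,-0.03,0],[-1,0,0,-0.07,0],[-1,0,0,-0.11,0],[-1,0,0,-0.11,0]]]'
python3 - <<'E'
from h import *
g=np.array([.5753,-.0857]);d=np.array([np.cos(-.029),np.sin(-.029)])
p=g-.075*d; print(p); go(p[0],p[1],.1,-.029)
E
```

```text
time_s: 8.55
tool_pos: [0.4342, 0.3906, 0.033]
tcp_rot: [-0.001, 1.0, 0.01, 0.001]
ft_force: [0.5, -0.5, -0.6]
grip_width: 0.814
grasp_force: 0.0
time_s: 9.18
tool_pos: [0.4335, 0.3907, 0.032]
tcp_rot: [-0.0, 1.0, 0.01, 0.0]
ft_force: [-1.6, 0.4, 5.5]
grip_width: 0.217
grasp_force: 30.1
time_s: 9.68
tool_pos: [0.4344, 0.3911, 0.1441]
tcp_rot: [-0.001, 1.0, 0.01, 0.002]
ft_force: [0.7, 0.0, -1.2]
grip_width: 0.219
grasp_force: 29.7
[ 0.50033154 -0.0835253 ]
shift [0.0563 0.476  0.043 ] turn 0.049 rows 7.7 t 9.675
```

```bash
python3 -m handwheel '[[[-1,0.056,0.476,0,0.049],[-1,0.056,0.476,0,0.049],[-1,0.056,0.476,0,0.049],[-1,0.056,0.476,0,0.049],[-1,0.056,0.476,0,0.049],[-1,0.056,0.476,0,0.049],[-1,0.056,0.476,0,0.049],[-1,0.056,0.476,0,0.049]]]'
python3 -m handwheel '[[[-1,0,0,0,0],[-1,0,0,0,0],[-1,0,0,0.03,0],[-1,0,0,0.06,0],[-1,0,0,0.06,0],[-1,0,0,0.06,0]]]'
python3 - <<'E'
from h import *
p,M,a,st=pose(); print(p,a)
save('wrist','w5'); cv2.imwrite('pics/w5b.png',cv2.resize(cv2.imread('pics/w5.png')[60:330,140:380],(711,800))[:600])
E
```

```text
time_s: 10.68
tool_pos: [0.498, -0.0869, 0.1403]
tcp_rot: [-0.0, 1.0, -0.015, -0.001]
ft_force: [0.6, 0.8, -0.9]
grip_width: 0.214
grasp_force: 29.9
time_s: 11.42
tool_pos: [0.4991, -0.0839, 0.0824]
tcp_rot: [0.0, 1.0, -0.014, 0.0]
ft_force: [-0.4, 0.1, -1.8]
grip_width: 0.218
grasp_force: 30.0
[ 0.49914571 -0.08390735  0.08237162] -0.02822566105368834
```

View pics/w5b.png

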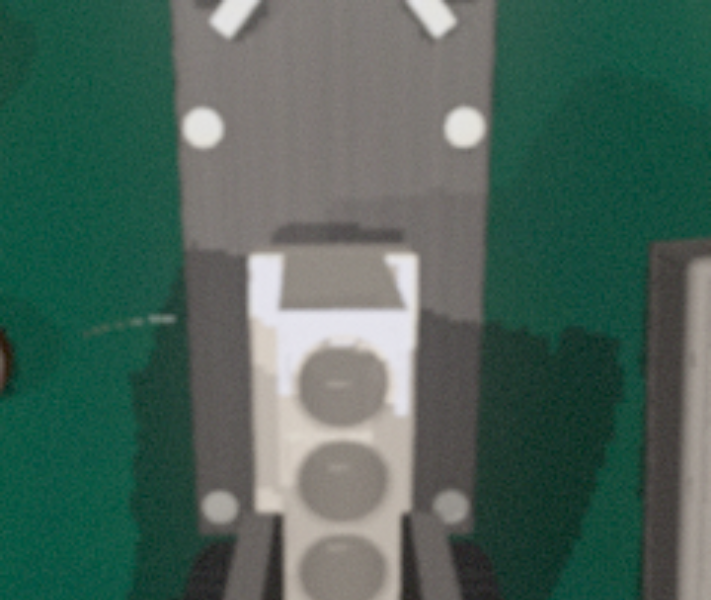

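The rack is centred over the run-in. Its foot's front corners are at crop (249,253) and (418,253), and the base edges at v=253 are about u=187 and 486.

Run:
```python
from h import *
s=load('w5'); q=lambda u,v,z:onz(s,u/2.963+140,v/2.963+60,z)[:2].round(4)
print('foot front',q(249,253,.068),q(418,253,.068))
for v,l,r in((60,178,494),(253,187,486),(450,197,476)):
    a,b=q(l,v,.008),q(r,v,.008); print('base',a,b,(a+b)/2)
print('screws',q(203,128,.008),q(465,128,.008),q(220,506,.008),q(451,506,.008))
print('jaw tips',q(222,30,.024),q(443,30,.024))
# gauge corners from top2, triangulated heights
```

```text
foot front [ 0.5444 -0.0672] [ 0.5434 -0.1011]
base [ 0.5827 -0.0462] [ 0.5805 -0.1249] [ 0.5816  -0.08555]
base [ 0.5343 -0.0447] [ 0.5321 -0.1238] [ 0.5332  -0.08425]
base [ 0.4783 -0.0432] [ 0.476 -0.122] [ 0.47715 -0.0826 ]
screws [ 0.5662 -0.0512] [ 0.5643 -0.1179] [ 0.4608 -0.0485] [ 0.4588 -0.1151]
jaw tips [ 0.5886 -0.0595] [ 0.5872 -0.1105]
```

```bash
python3 -m handwheel '[[[-1,0,0,0.03,0],[-1,0,0,0.042,0],[-1,0,0,0.0465,0],[-1,0,0,0.0465,0]]]' 25
python3 -m handwheel '[[[-1,0.01,0,0,0],[-1,0.02,0,0,0],[-1,0.03,0,0,0],[-1,0.036,0,0,0],[-1,0.04,0,0,0],[-1,0.044,0,0,0],[-1,0.044,0,0,0]]]'
python3 -m handwheel '[[[-1,0.003,0,0,0],[-1,0.003,0,0,0]]]'
python3 -m handwheel '[[[-1,0.003,0,0,0],[-1,0.003,0,0,0]]]'
python3 -c "
from h import *
print(pose()[0]); save('wrist','w6')"
```

```text
time_s: 11.98
tool_pos: [0.4993, -0.0845, 0.036]
tcp_rot: [0.0, 1.0, -0.015, 0.001]
ft_force: [0.2, -0.1, -1.0]
grip_width: 0.218
grasp_force: 30.3
time_s: 12.85
tool_pos: [0.5439, -0.0859, 0.0356]
tcp_rot: [0.0, 1.0, -0.015, 0.001]
ft_force: [-1.5, 0.5, 6.3]
grip_width: 0.22
grasp_force: 31.1
time_s: 13.1
tool_pos: [0.5467, -0.0859, 0.0356]
tcp_rot: [0.0, 1.0, -0.015, 0.0]
ft_force: [-2.4, 1.0, 5.7]
grip_width: 0.217
grasp_force: 31.2
time_s: 13.35
tool_pos: [0.5485, -0.0858, 0.0356]
tcp_rot: [-0.0, 1.0, -0.015, -0.001]
ft_force: [-9.1, 1.4, 13.7]
grip_width: 0.222
grasp_force: 31.9
[ 0.54849251 -0.08576887  0.0356391 ]
```

```bash
python3 -m handwheel '[[[-1,0.003,0,0,0],[-1,0.003,0,0,0]]]'
python3 -m handwheel '[[[-1,0.003,0,0,0],[-1,0.003,0,0,0],[-1,0.003,0,0,0]]]'
python3 - <<'E'
from h import *
print(pose()[0])
save('wrist','w7'); cv2.imwrite('pics/w7b.png',cv2.resize(cv2.imread('pics/w7.png')[60:330,140:380],(711,800))[:600])
E
```

```text
time_s: 13.65
tool_pos: [0.5499, -0.0852, 0.0359]
tcp_rot: [-0.001, 1.0, -0.014, -0.003]
ft_force: [-17.7, 4.3, 23.2]
grip_width: 0.217
grasp_force: 33.4
time_s: 14.02
tool_pos: [0.5527, -0.0847, 0.036]
tcp_rot: [-0.001, 1.0, -0.014, -0.003]
ft_force: [-19.8, 9.0, 25.0]
grip_width: 0.218
grasp_force: 34.4
[ 0.55272578 -0.08468216  0.03597998]
```

View pics/w7b.png

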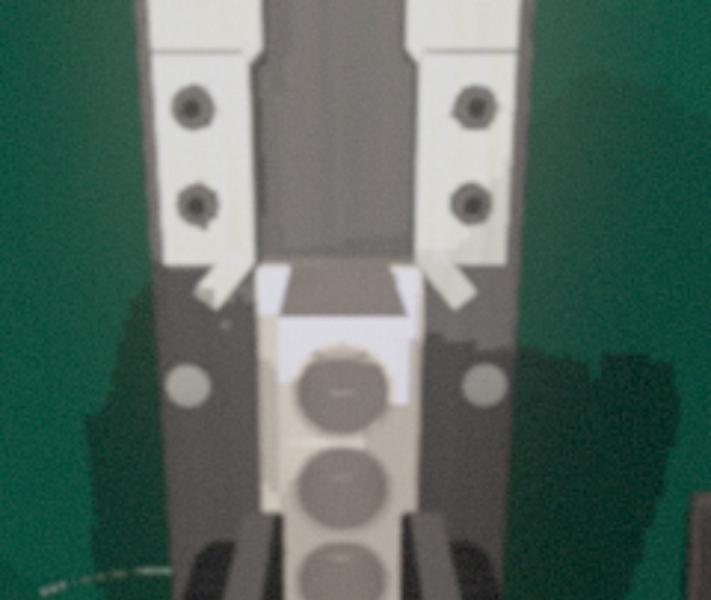

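Run:
```python
from h import *
s=load('w7'); g=cv2.cvtColor(s['frame'],cv2.COLOR_RGB2GRAY)
for v in(128,138,144,150,152,156,165,180): print(v,list(g[v,214:296]))
q=lambda u,v,z:onz(s,u/2.963+140,v/2.963+60,z)[:2].round(4)
print('foot',q(256,266,.022),q(424,266,.022),'jaw',q(254,250,.024),q(415,250,.024),'tips',q(205,300,.024),q(468,300,.024), 'body top front',q(278,318,.07),q(408,318,.07))
```

```text
128 [np.uint8(194), np.uint8(213), np.uint8(217), np.uint8(215), np.uint8(213), np.uint8(215), np.uint8(216), np.uint8(217), np.uint8(217), np.uint8(215), np.uint8(200), np.uint8(168), np.uint8(118), np.uint8(92), np.uint8(87), np.uint8(94), np.uint8(110), np.uint8(112), np.uint8(113), np.uint8(113), np.uint8(113), np.uint8(118), np.uint8(119), np.uint8(124), np.uint8(117), np.uint8(121), np.uint8(123), np.uint8(120), np.uint8(121), np.uint8(120), np.uint8(122), np.uint8(118), np.uint8(122), np.uint8(116), np.uint8(117), np.uint8(116), np.uint8(118), np.uint8(114), np.uint8(120), np.uint8(118), np.uint8(122), np.uint8(122), np.uint8(121), np.uint8(117), np.uint8(116), np.uint8(116), np.uint8(112), np.uint8(118), np.uint8(115), np.uint8(118), np.uint8(116), np.uint8(118), np.uint8(119), np.uint8(119), np.uint8(123), np.uint8(120), np.uint8(119), np.uint8(119), np.uint8(116), np.uint8(121), np.uint8(116), np.uint8(117), np.uint8(116), np.uint8(118), np.uint8(110), np.uint8(131), np.uint8(177), np.uint8(209), np.uint8(217), np.uint8(217), np.uint8(216), np.uint8(215), np.uint8(216), np.
[... 8212 characters left out ...]
 np.uint8(158), np.uint8(152), np.uint8(153), np.uint8(163), np.uint8(175), np.uint8(191), np.uint8(198), np.uint8(210), np.uint8(213), np.uint8(218), np.uint8(218), np.uint8(219), np.uint8(218), np.uint8(217), np.uint8(216), np.uint8(213), np.uint8(215), np.uint8(207), np.uint8(191), np.uint8(176), np.uint8(169), np.uint8(154), np.uint8(115), np.uint8(91), np.uint8(80), np.uint8(77), np.uint8(84), np.uint8(84), np.uint8(75), np.uint8(82), np.uint8(78), np.uint8(84), np.uint8(84), np.uint8(75), np.uint8(82), np.uint8(77)]
foot [ 0.5953 -0.0693] [ 0.5943 -0.103 ] jaw [ 0.5989 -0.0693] [ 0.598  -0.1011] tips [ 0.5891 -0.0589] [ 0.5876 -0.1117] body top front [ 0.5966 -0.0769] [ 0.5961 -0.0966]
```

```bash
python3 -m handwheel '[[[-1,-0.006,0,0,0],[-1,-0.006,-0.001,0,0],[-1,-0.002,-0.001,0,0],[-1,0.002,-0.001,0,0],[-1,0.005,-0.001,0,0],[-1,0.005,-0.001,0,0]]]'
python3 -c "
from h import *
print(pose()[0]); s=save('wrist','w8'); g=cv2.cvtColor(s['frame'],cv2.COLOR_RGB2GRAY)
for v in (140,152,156): print(v,' '.join(map(str,g[v,220:292])))"
```

```text
time_s: 14.82
tool_pos: [0.5595, -0.085, 0.0363]
tcp_rot: [-0.0, 1.0, -0.015, -0.001]
ft_force: [-12.2, 4.2, 22.8]
grip_width: 0.218
grasp_force: 37.6
[ 0.55947547 -0.08499327  0.03629364]
140 214 217 216 215 206 178 127 92 87 91 104 113 111 112 116 117 121 122 116 121 119 116 121 120 120 123 119 116 116 118 115 117 117 118 124 118 117 118 125 116 115 119 121 117 118 116 120 122 121 124 121 119 117 120 118 118 119 110 113 150 196 213 217 217 216 215 216 215 218 211 191 145
152 212 213 214 216 213 187 144 105 101 111 114 112 110 115 108 114 118 119 120 119 119 121 124 119 121 118 118 117 114 122 118 119 115 122 115 116 112 110 108 105 106 108 112 104 113 106 104 109 110 110 111 107 112 109 111 104 108 101 120 168 200 211 208 207 207 205 207 208 208 209 205 205
156 215 215 215 213 211 192 149 110 110 113 111 108 111 116 116 115 115 115 119 116 115 113 116 110 115 112 113 110 107 103 102 102 101 104 104 107 101 106 109 107 106 105 106 107 104 101 96 91 96 93 93 94 95 98 106 108 109 103 122 160 191 203 202 202 204 205 211 212 209 205 202 200
```

Run:
```python
from h import *
for n in('w7','w8'):
    s=load(n); g=cv2.cvtColor(s['frame'],cv2.COLOR_RGB2GRAY).astype(int)
    for u in(231,233,278):
        c=g[135:180,u]; v=135+int(np.argmax(c>165)); print(n,u,'v',v,onz(s,u,v,.022)[:2].round(4))
    for v in(158,161,164,167,170):
        r=np.nonzero(g[v,218:295]>150)[0]+218; print(v,r.min(),r.max(), g[v,222:230], g[v,278:290])
```

```text
w7 231 v 149 [ 0.5957 -0.0721]
w7 233 v 149 [ 0.5956 -0.0733]
w7 278 v 149 [ 0.5949 -0.1   ]
158 218 294 [116 118 119 140 181 211 219 219] [216 218 212 203 187 137 108 104 111 132 167 187]
161 226 294 [105 109 115 132 171 206 217 218] [220 217 211 204 178 139 104 106 106 106 109 126]
164 226 282 [ 92  89  81 111 158 198 217 218] [215 216 203 192 176 137 104 109 109 109 103 107]
167 227 282 [ 92  86  84 101 134 169 190 200] [213 216 205 193 174 135 110 111 109 105 108 111]
170 227 282 [ 91  88  94  97 127 167 187 198] [219 216 204 190 169 137 107 104 111 107 111 107]
w8 231 v 161 [ 0.5951 -0.072 ]
w8 233 v 161 [ 0.5951 -0.0732]
w8 278 v 162 [ 0.5937 -0.1003]
158 218 294 [215 217 211 193 151 110 104 112] [125 162 193 205 205 208 208 211 214 212 208 205]
161 218 293 [218 207 186 150 112 107 121 152] [147 148 159 177 190 200 201 203 202 204 202 197]
164 218 294 [168 121  93  85  93 130 185 213] [218 218 217 216 209 201 196 198 202 200 198 199]
167 218 294 [ 88  86  92  86  89 119 165 195] [220 219 219 220 212 188 149 138 168 189 198 198]
170 228 294 [ 91  90  93  89  90 111 151 178] [218 218 219 220 213 187 142 107 108 134 161 188]
```

```bash
python3 -m handwheel '[[[-1,-0.015,0,0,0],[-1,-0.02,-0.001,0,0],[-1,-0.02,-0.0015,0,0],[-1,-0.02,-0.0015,0,0]]]'
python3 -c "
from h import *
print(pose()[0]); save('wrist','w9')"
python3 -m handwheel '[[[-1,0.008,0,0,0],[-1,0.016,0,0,0],[-1,0.02,0,0,0],[-1,0.022,0,0,0],[-1,0.022,0,0,0]]]'
python3 - <<'E'
from h import *
print(pose()[0]); save('wrist','w10')
for n in('w9','w10'):
    s=load(n); g=cv2.cvtColor(s['frame'],cv2.COLOR_RGB2GRAY).astype(int)
    for v in(130,140,150,160,166,170): print(n,v,' '.join(map(str,g[v,220:234])),'|',' '.join(map(str,g[v,275:292])))
    print(n,[(u,onz(s,u,135+int(np.argmax(g[135:180,u]>165)),.022)[:2].round(4)) for u in(231,278)])
E
```

```text
time_s: 15.38
tool_pos: [0.5406, -0.0836, 0.0355]
tcp_rot: [0.0, 1.0, -0.015, 0.0]
ft_force: [-2.2, -1.6, 8.2]
grip_width: 0.221
grasp_force: 36.1
[ 0.54055471 -0.08355615  0.03551197]
time_s: 16.05
tool_pos: [0.5614, -0.0839, 0.0361]
tcp_rot: [0.0, 1.0, -0.014, -0.001]
ft_force: [-11.1, -0.1, 20.5]
grip_width: 0.215
grasp_force: 38.6
[ 0.56144975 -0.08386631  0.03607   ]
w9 130 220 220 218 206 179 135 97 95 99 112 114 115 119 121 | 117 118 115 121 121 113 116 125 155 188 210 220 219 220 218 219 219
w9 140 120 120 119 119 121 123 119 122 121 121 123 119 118 125 | 120 119 116 117 117 118 121 122 123 117 122 118 118 111 114 120 153
w9 150 121 119 121 118 118 120 117 121 120 120 120 116 123 118 | 108 108 111 109 105 108 108 111 112 108 112 106 107 109 108 107 104
w9 160 120 119 119 121 121 116 115 140 172 202 209 212 213 213 | 195 194 193 193 192 193 196 193 168 134 109 105 107 107 110 106 108
w9 166 87 92 93 94 87 92 90 133 189 214 222 223 220 220 | 206 221 221 221 221 221 216 203 171 135 115 104 106 109 107 106 109
w9 170 85 90 90 92 89 88 90 110 159 189 201 212 219 222 | 167 201 217 
[... 289 characters left out ...]
5 207 179 128 95 91 101 112 115 | 117 115 121 115 108 115 147 191 217 217 218 216 216 216 217 219 217
w10 150 214 212 214 214 216 217 211 189 142 106 100 113 115 116 | 107 110 110 108 103 121 170 203 217 217 214 214 216 217 218 219 217
w10 160 214 210 210 212 216 215 214 195 159 113 99 105 97 97 | 91 89 96 98 106 124 163 196 202 201 201 204 206 207 205 205 203
w10 166 218 216 216 215 200 173 148 176 206 215 218 219 219 218 | 218 219 219 219 220 219 210 181 152 162 186 200 202 201 199 199 197
w10 170 156 144 126 97 88 90 113 155 189 199 205 207 210 209 | 216 220 218 218 219 219 210 186 137 107 105 117 148 180 196 197 200
w10 [(231, array([ 0.5953, -0.0708])), (278, array([ 0.5944, -0.0991]))]
```

The foot measures 56 px against a 53.4 px channel, so about 33 mm. Centred, it stops in the funnel, so rack 1 is too wide and goes to the reject bin.

```bash
python3 -m handwheel '[[[-1,-0.012,0,0,0],[-1,-0.012,0,-0.05,0],[-1,-0.012,0,-0.08,0],[-1,-0.068,0.292,-0.08,-0.079],[-1,-0.068,0.292,-0.08,-0.079],[-1,-0.068,0.292,-0.08,-0.079],[-1,-0.068,0.292,-0.08,-0.079],[-1,-0.068,0.292,-0.08,-0.079]]]' 30
python3 -m handwheel '[[[-1,0,0,0,0],[-1,0,0,0.0,0]]]'
python3 - <<'E'
from h import *
p,M,a,st=pose(); print(p,a)
save('wrist','w11'); cv2.imwrite('pics/w11b.png',cv2.resize(cv2.imread('pics/w11.png'),(800,600)))
E
```

```text
time_s: 17.1
tool_pos: [0.4841, -0.3758, 0.1143]
tcp_rot: [-0.0, 1.0, 0.024, -0.001]
ft_force: [-0.6, 0.7, -1.7]
grip_width: 0.22
grasp_force: 36.2
time_s: 17.35
tool_pos: [0.485, -0.373, 0.1143]
tcp_rot: [-0.001, 1.0, 0.025, -0.001]
ft_force: [0.1, 1.4, -1.1]
grip_width: 0.216
grasp_force: 36.2
[ 0.48500643 -0.37303372  0.11430201] 0.04951421195955858
```

View pics/w11b.png

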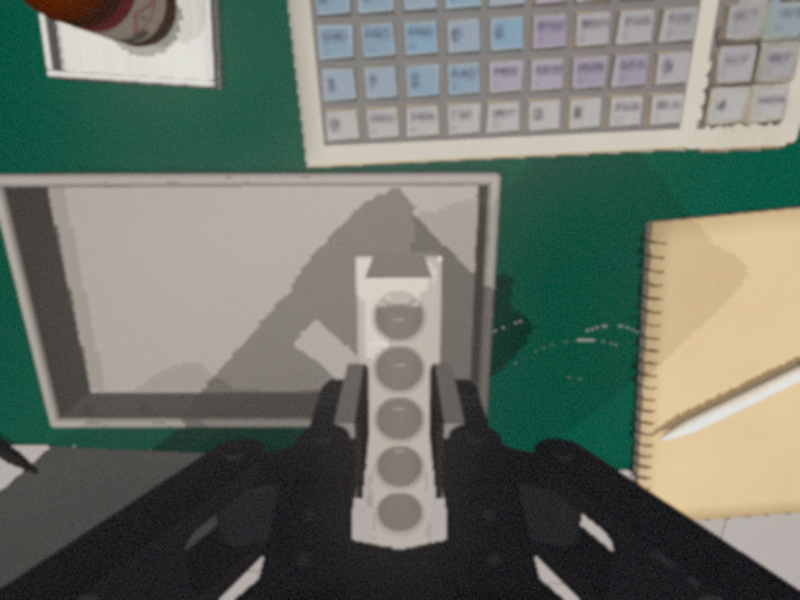

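The rack hangs over the bin's right part, with its nose at view (398,260). The bin rim corners are at (500,175) and (55,425).

Run:
```python
from h import *
s=load('w11'); k=.64
for u,v,z in((500,175,.034),(55,425,.034),(2,178,.034),(488,425,.034),(357,257,.1),(442,257,.1),(375,541,.145)): print((u,v),onz(s,u*k,v*k,z).round(4))
```

```text
(500, 175) [ 0.5465 -0.421   0.034 ]
(55, 425) [ 0.3912 -0.1766  0.034 ]
(2, 178) [ 0.5327 -0.173   0.034 ]
(488, 425) [ 0.4039 -0.43    0.034 ]
(357, 257) [ 0.5172 -0.3558  0.1   ]
(442, 257) [ 0.5189 -0.3887  0.1   ]
(375, 541) [ 0.4242 -0.3681  0.145 ]
```

```bash
python3 -m handwheel '[[[-1,0,0,0.04,0],[-1,0,0,0.07,0],[-1,0,0,0.08,0],[-1,0,0,0.08,0],[-0.1,0,0,0.08,0],[-0.1,0,0,0.08,0],[-0.1,0,0,0.08,0],[-0.1,0,0,0.05,0]]]'
python3 -m handwheel '[[[-0.1,0,0,-0.06,0],[0.5,0,0,-0.11,0],[1,0,0,-0.15,0]]]'
python3 - <<'E'
from h import *
save('wrist','w12'); go(.425,.2985-.05,.25,0.02)
E
```

```text
time_s: 18.4
tool_pos: [0.4843, -0.3729, 0.0639]
tcp_rot: [-0.001, 1.0, 0.025, -0.001]
ft_force: [-0.2, 0.7, 0.9]
grip_width: 0.449
grasp_force: 0.0
time_s: 18.77
tool_pos: [0.4854, -0.3739, 0.2177]
tcp_rot: [0.001, 1.0, 0.025, 0.001]
ft_force: [-0.4, -0.5, -0.5]
grip_width: 0.858
grasp_force: 0.0
shift [-0.0306 -0.6257 -0.0312] turn 0.03 rows 10.0 t 18.825
```

```bash
python3 -m handwheel '[[[1,-0.03,-0.62,-0.03,0.03],[1,-0.03,-0.62,-0.03,0.03],[1,-0.03,-0.62,-0.03,0.03],[1,-0.03,-0.62,-0.03,0.03],[1,-0.03,-0.62,-0.03,0.03],[1,-0.03,-0.62,-0.03,0.03],[1,-0.03,-0.62,-0.03,0.03],[1,-0.03,-0.62,-0.03,0.03]]]'
python3 -m handwheel '[[[1,0,-0.1,0,0],[1,0,-0.1,0,0],[1,0,-0.1,0,0]]]'
cat >> h.py <<'E'
def racks(fn,z=.066):
    """rack tops from a wrist view: bright holed strips whose blob back-projects to ~90 x 20 mm at z"""
    s=load(fn); hsv=cv2.cvtColor(s['frame'],cv2.COLOR_RGB2HSV)
    m=((hsv[...,2]>150)&(hsv[...,1]<45)).astype(np.uint8)
    n,l,st,cen=cv2.connectedComponentsWithStats(m)
    for j in range(1,n):
        if 150<st[j,4]<6000:
            c=cv2.findContours((l==j).astype(np.uint8),0,2)[0][0]
            P=np.array([onz(s,*q,z)[:2] for q in cv2.boxPoints(cv2.minAreaRect(c))]); e=[P[1]-P[0],P[2]-P[1]]
            L=max(e,key=np.linalg.norm); W=min(e,key=np.linalg.norm); 
            if .06<np.linalg.norm(L)<.14: print(st[j],'c',P.mean(0).round(4),'L',np.linalg.norm(L).round(4),'W',np.linalg.norm(W).round(4),'yaw',round(float((np.arctan2(L[1],L[0])+np.pi/2)%np.pi-np.pi/2),3))
E
python3 - <<'E'
from h import *
save('wrist','w13'); print(pose()[0],pose()[2]); racks('w13'); save('top','top3')
cv2.imwrite('pics/v3.png',np.vstack([np.hstack([cv2.resize(cv2.imread('pics/w12.png'),(400,300)),cv2.resize(cv2.imread('pics/top3.png'),(400,300))]),cv2.resize(cv2.imread('pics/w13.png')[60:210],(800,234))]))
E
```

```text
time_s: 19.82
tool_pos: [0.4359, 0.1252, 0.2396]
tcp_rot: [-0.0, 1.0, 0.01, 0.001]
ft_force: [0.3, -0.4, 0.2]
grip_width: 0.997
grasp_force: 0.0
time_s: 20.2
tool_pos: [0.434, 0.2252, 0.2391]
tcp_rot: [-0.0, 1.0, 0.011, 0.0]
ft_force: [-0.8, -0.2, 0.0]
grip_width: 1.002
grasp_force: 0.0
[0.43408918 0.22391335 0.23905542] 0.021813010098631565
[314 118  21  71 619] c [0.4419 0.1487] L 0.0793 W 0.0112 yaw -0.105
[200 123  11  71 483] c [0.4335 0.2807] L 0.0794 W 0.009 yaw 0.017
[ 324  122   36   82 1252] c [0.431 0.129] L 0.0925 W 0.022 yaw -0.121
[ 292  328   71   31 1471] c [0.1824 0.1211] L 0.0933 W 0.0509 yaw -1.548
```

View pics/v3.png

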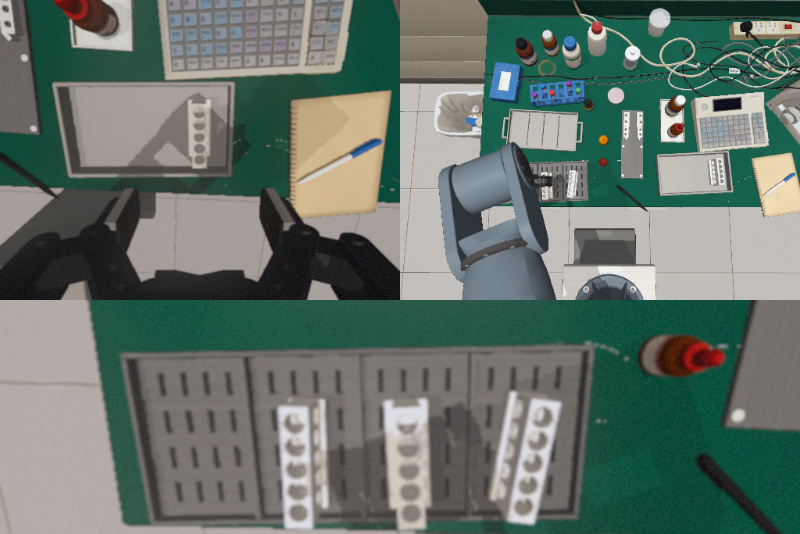

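Rack 1 stands in the bin. Lower panel: rack 2's top corners are at (278,407), (309,407), (312,528) and (284,530), so it hasn't moved.

Run:
```python
from h import *
s=load('w13')
P=np.array([onz(s,u/1.5625,60+(v-300)/1.56,.066)[:2] for u,v in((278,407),(309,407),(312,528),(284,530))]); d=P[0]+P[1]-P[2]-P[3]
print(P.mean(0),np.linalg.norm(d)/2,np.arctan2(d[1],d[0])); c=P.mean(0); go(c[0],c[1],.032,np.arctan2(d[1],d[0]))
```

```text
[0.42176242 0.298149  ] 0.09041173454315453 -0.004084113069380149
shift [-0.0109 -0.0754  0.2071] turn 0.025 rows 3.5 t 20.3
```

```bash
python3 -m handwheel '[[[1,-0.01,-0.04,0.04,0.012],[1,-0.01,-0.075,0.09,0.012],[1,-0.01,-0.075,0.14,0.012],[1,-0.01,-0.075,0.18,0.012],[1,-0.01,-0.075,0.2,0.012],[1,-0.01,-0.075,0.207,0.012],[1,-0.01,-0.075,0.207,0.012],[-1,-0.01,-0.075,0.207,0.012]]]' 30
python3 -m handwheel '[[[-1,0,0,0,0],[-1,0,0,0,0],[-1,0,0,0,0],[-1,0,0,0,0],[-1,0,0,0,0],[-1,0,0,-0.05,0],[-1,0,0,-0.11,0],[-1,0,0,-0.11,0]]]'
python3 -c "
from h import *
print(pose()[0],pose()[2]); go(.499,-.0821,.1,-.029)"
```

```text
time_s: 21.3
tool_pos: [0.4236, 0.2982, 0.0332]
tcp_rot: [-0.0, 1.0, 0.004, 0.001]
ft_force: [-0.1, 0.7, -0.1]
grip_width: 0.814
grasp_force: 0.0
time_s: 22.3
tool_pos: [0.4248, 0.2992, 0.1459]
tcp_rot: [-0.002, 1.0, 0.004, 0.003]
ft_force: [-0.2, -0.1, -2.7]
grip_width: 0.212
grasp_force: 30.0
[0.42477592 0.29917752 0.14591378] 0.007923976490418313
shift [0.0709 0.382  0.045 ] turn 0.037 rows 6.3 t 22.3
```

```bash
python3 -m handwheel '[[[-1,0.071,0.382,0,0.037],[-1,0.071,0.382,0,0.037],[-1,0.071,0.382,0,0.037],[-1,0.071,0.382,0,0.037],[-1,0.071,0.382,0,0.037],[-1,0.071,0.382,0,0.037],[-1,0.071,0.382,0,0.037],[-1,0.071,0.382,0.02,0.037]]]'
python3 -m handwheel '[[[-1,0,0,0.03,0],[-1,0,0,0.06,0],[-1,0,0,0.082,0],[-1,0,0,0.086,0],[-1,0,0,0.086,0],[-1,0,0,0.086,0]]]'
cat >> h.py <<'E'
def foot(fn):
    s=load(fn); g=cv2.cvtColor(s['frame'],cv2.COLOR_RGB2GRAY).astype(float)
    # channel edges (bright jaws/dark floor) and foot edges (bright/dark floor), 50% crossings around the centre column 254
    for v in range(100,186,6):
        r=g[v,205:305]; b=r>160; tr=np.nonzero(np.diff(b.astype(int)))[0]
        ed=[205+i+(160-r[i])/(r[i+1]-r[i]) for i in tr]; print(v,['%.1f%s'%(e,'+' if r[i+1]>r[i] else '-') for e,i in zip(ed,tr)])
E
python3 -c "
from h import *
print(pose()[0],pose()[2]); save('wrist','w14'); foot('w14')"
```

```text
time_s: 23.3
tool_pos: [0.4971, -0.0843, 0.1217]
tcp_rot: [0.0, 1.0, -0.015, 0.0]
ft_force: [0.8, 0.5, -1.6]
grip_width: 0.22
grasp_force: 30.2
time_s: 24.05
tool_pos: [0.4964, -0.0828, 0.0357]
tcp_rot: [-0.0, 1.0, -0.014, -0.0]
ft_force: [-0.4, -0.7, -1.3]
grip_width: 0.218
grasp_force: 33.0
[ 0.49639148 -0.08275934  0.03569789] -0.02870227060677025
100 ['207.4-', '299.5+']
106 ['206.7-', '300.3+']
112 []
118 []
124 []
130 []
136 []
142 []
148 ['230.1+', '238.7-', '270.8+', '279.8-']
154 ['229.9+', '237.0-', '272.5+', '279.7-']
160 ['230.0+', '235.5-', '274.4+', '279.5-']
166 ['230.3+', '279.2-']
172 ['230.9+', '279.0-']
178 ['231.2+', '248.2-', '260.8+', '278.3-']
184 ['231.6+', '241.2-', '268.3+', '278.3-']
```

```bash
python3 -m handwheel '[[[-1,0.012,-0.0008,0,0],[-1,0.024,-0.0008,0,0],[-1,0.034,-0.0008,0,0],[-1,0.042,-0.0008,0,0],[-1,0.048,-0.0008,0,0],[-1,0.054,-0.0008,0,0],[-1,0.06,-0.0008,0,0],[-1,0.06,-0.0008,0,0]]]' 25
python3 -c "
from h import *
print(pose()[0],pose()[2]); save('wrist','w15'); foot('w15')"
```

```text
time_s: 25.1
tool_pos: [0.5572, -0.0843, 0.0362]
tcp_rot: [0.0, 1.0, -0.015, 0.0]
ft_force: [0.2, -0.3, -1.7]
grip_width: 0.217
grasp_force: 32.9
[ 0.55717206 -0.08430431  0.03615808] -0.02913631667897545
100 ['211.3+', '225.3-', '281.1+', '294.6-']
106 ['212.9+', '225.4-', '280.7+', '293.1-']
112 ['225.5-', '280.6+']
118 ['225.7-', '280.6+']
124 ['225.9-', '280.5+']
130 ['205.8-', '209.7+', '226.2-', '280.5+', '295.8-', '302.4+']
136 ['214.4+', '226.4-', '280.3+', '291.9-']
142 ['211.3+', '226.4-', '280.4+', '295.0-']
148 ['226.6-', '230.4+', '238.0-', '271.6+']
154 ['226.7-', '230.4+', '236.3-', '273.8+']
160 ['210.2+', '223.4-', '230.4+', '234.6-', '275.1+', '279.1-', '283.8+', '296.6-']
166 ['208.0+', '218.6-', '230.5+', '278.9-', '288.9+', '300.1-']
172 ['231.4+', '278.6-']
178 ['231.6+', '246.4-', '263.5+', '278.1-']
184 ['231.9+', '239.9-', '269.0+', '277.8-']
```

```bash
python3 -m handwheel '[[[-1,0.006,-0.0007,0,0],[-1,0.012,-0.0007,0,0],[-1,0.018,-0.0007,0,0],[-1,0.024,-0.0007,0,0],[-1,0.027,-0.0007,0,0],[-1,0.027,-0.0007,0,0]]]'
python3 -m handwheel '[[[-1,0.003,0,0,0],[-1,0.004,0,0,0],[-1,0.004,0,0,0]]]'
python3 -m handwheel '[[[-1,0.003,0,0,0],[-1,0.004,0,0,0],[-1,0.004,0,0,0]]]'
python3 -m handwheel '[[[-1,0.003,0,0,0],[-1,0.004,0,0,0],[-1,0.004,0,0,0]]]'
python3 -c "
from h import *
print(pose()[0],pose()[2]); save('wrist','w16'); foot('w16')"
```

```text
time_s: 25.9
tool_pos: [0.584, -0.0844, 0.0361]
tcp_rot: [-0.0, 1.0, -0.015, -0.0]
ft_force: [-0.6, 0.6, -1.0]
grip_width: 0.219
grasp_force: 32.9
time_s: 26.28
tool_pos: [0.5879, -0.0845, 0.0362]
tcp_rot: [-0.0, 1.0, -0.015, 0.0]
ft_force: [0.1, 0.1, -1.1]
grip_width: 0.215
grasp_force: 32.9
time_s: 26.65
tool_pos: [0.5911, -0.0845, 0.0362]
tcp_rot: [-0.0, 1.0, -0.015, -0.001]
ft_force: [-5.9, -0.0, 4.3]
grip_width: 0.215
grasp_force: 33.5
time_s: 27.02
tool_pos: [0.5936, -0.0846, 0.037]
tcp_rot: [-0.0, 1.0, -0.015, -0.003]
ft_force: [-17.2, 1.5, 19.3]
grip_width: 0.216
grasp_force: 35.6
[ 0.59357673 -0.08457686  0.03703758] -0.02903905535975461
100 ['231.3-', '277.6+']
106 ['231.4-', '277.5+']
112 ['231.5-', '277.5+']
118 ['215.3+', '231.6-', '277.4+', '294.5-']
124 ['213.0+', '231.7-', '277.3+', '296.0-']
130 ['231.9-', '277.3+']
136 ['232.2-', '276.8+']
142 ['232.4-', '276.8+']
148 ['232.6-', '276.5+']
154 ['228.5-', '230.5+', '237.4-', '272.5+', '278.7-', '281.1+']
160 ['208.3-', '209.2+', '228.5-', '230.5+', '235.4-', '274.0+', '278.6-', '280.8+']
166 ['217.3+', '228.5-', '230.6+', '278.7-', '280.8+', '292.2-']
172 ['216.1+', '227.3-', '231.2+', '278.5-', '280.7+', '294.6-', '303.5+']
178 ['227.4-', '231.5+', '277.8-', '285.7+']
184 ['220.3-', '232.0+', '240.5-', '268.7+', '277.8-']
```

Rack 2 passes GO and stops at NO-GO: contact at gauge x ≈ 15 mm, foot 49 px against a 44.5 px gap. It goes to the feeder.

```bash
python3 -m handwheel '[[[-1,-0.005,0,0,0],[-1,-0.005,0,-0.05,0],[-1,-0.005,0,-0.1,0],[-1,-0.005,0,-0.135,0],[-1,0.027,-0.12,-0.135,0.021],[-1,0.027,-0.353,-0.135,0.021],[-1,0.027,-0.353,-0.135,0.021],[-1,0.027,-0.353,-0.135,0.021]]]' 30
python3 -m handwheel '[[[-1,0,-0.11,0,0],[-1,0,-0.11,0,0],[-1,0,-0.11,0,0]]]'
python3 - <<'E'
from h import *
print(pose()[0],pose()[2]); save('wrist','w17'); go(.631,.2675,.12,-.05)
cv2.imwrite('pics/w17b.png',cv2.resize(cv2.imread('pics/w17.png'),(800,600)))
E
```

```text
time_s: 28.08
tool_pos: [0.6245, 0.1642, 0.1712]
tcp_rot: [-0.0, 1.0, -0.025, 0.0]
ft_force: [1.5, -0.4, -1.4]
grip_width: 0.215
grasp_force: 33.4
time_s: 28.45
tool_pos: [0.6294, 0.2754, 0.1706]
tcp_rot: [-0.0, 1.0, -0.023, 0.0]
ft_force: [-0.0, -0.7, -1.7]
grip_width: 0.215
grasp_force: 33.4
[0.6294049  0.27535477 0.17058658] -0.04649613617948918
shift [0.0017 0.0057 0.0506] turn 0.002 rows 0.8 t 28.5
```

View pics/w17b.png

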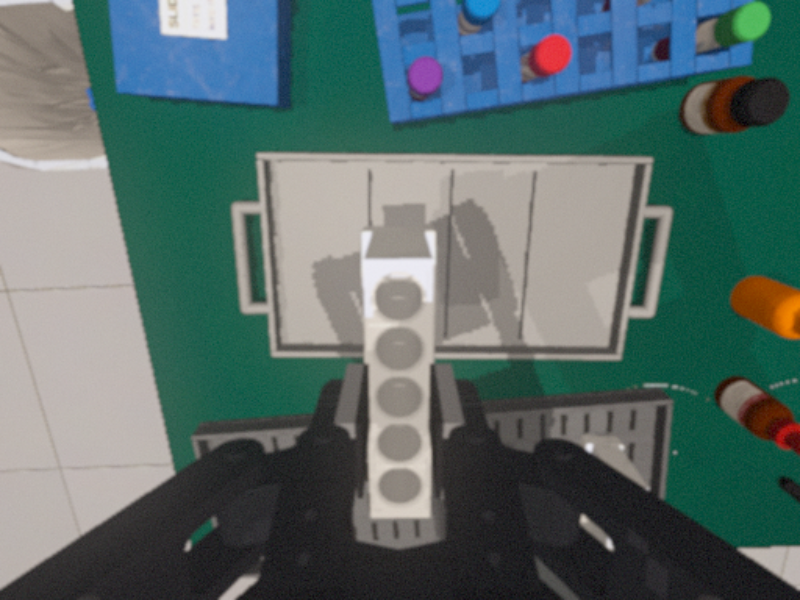

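The feeder tray is below, with corners at (258,154), (653,158), (621,357) and (272,355). The rack is over the second lane from the left, so I lower it there.

```bash
python3 -m handwheel '[[[-1,0.001,0.006,0.05,0],[-1,0.001,0.006,0.09,0],[-1,0.001,0.006,0.12,0],[-1,0.001,0.006,0.132,0],[-1,0.001,0.006,0.137,0],[-1,0.001,0.006,0.137,0],[-0.1,0.001,0.006,0.137,0],[-0.1,0.001,0.006,0.137,0]]]'
python3 -m handwheel '[[[-0.1,0,0,0,0],[-0.1,0,0,-0.05,0],[0.5,0,0,-0.11,0],[1,0,0,-0.16,0],[1,-0.08,0,-0.2,0],[1,-0.19,0,-0.21,0],[1,-0.19,0,-0.21,0],[1,-0.19,0,-0.21,0]]]'
python3 - <<'E'
from h import *
print(pose()[0],pose()[2]); save('wrist','w18'); racks('w18'); s=load('w17'); k=.64
print([onz(s,u*k,v*k,.02)[:2].round(4) for u,v in((258,154),(653,158),(621,357),(272,355))])
cv2.imwrite('pics/w18b.png',cv2.resize(cv2.imread('pics/w18.png'),(800,600)))
E
```

```text
time_s: 29.5
tool_pos: [0.6311, 0.2662, 0.0351]
tcp_rot: [-0.0, 1.0, -0.025, 0.001]
ft_force: [-0.3, 0.9, -0.4]
grip_width: 0.452
grasp_force: 0.0
time_s: 30.5
tool_pos: [0.4383, 0.2758, 0.2455]
tcp_rot: [-0.0, 1.0, -0.024, 0.001]
ft_force: [-0.3, -0.5, 0.2]
grip_width: 0.999
grasp_force: 0.0
[0.43827203 0.27579085 0.24545453] -0.04845065521036875
[354 114  21  71 715] c [0.4416 0.1526] L 0.0797 W 0.0137 yaw -0.106
[ 369  118   33   80 1101] c [0.4308 0.1287] L 0.0929 W 0.0217 yaw -0.109
[ 285  123   34   84 1580] c [0.4268 0.2228] L 0.0974 W 0.0312 yaw 0.074
[336 323  29  41 683] c [0.1816 0.1679] L 0.0716 W 0.0355 yaw -0.524
[array([0.7001, 0.3599]), array([0.6862, 0.1117]), array([0.5492, 0.1195]), array([0.5623, 0.3682])]
```

View pics/w18b.png

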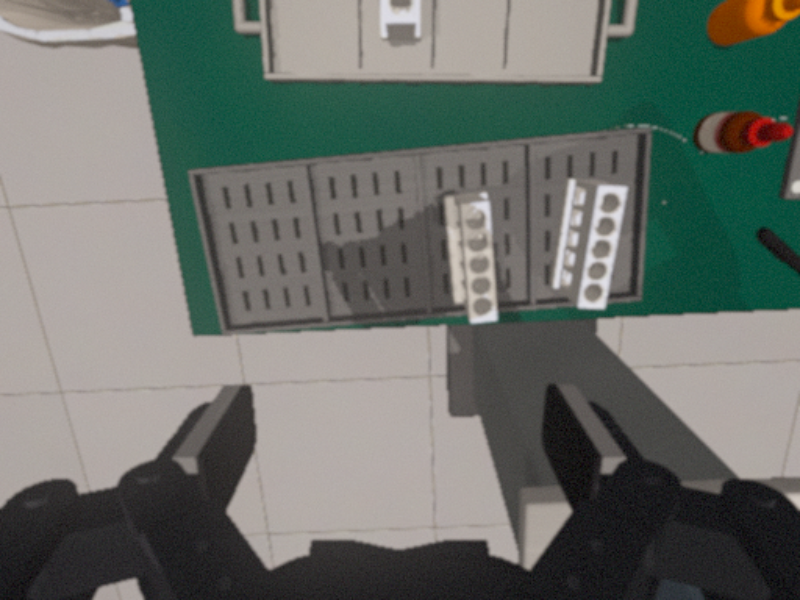

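Rack 2 stands in the feeder, its near end visible at (403,20). Rack 3's top corners are at about (463,198), (490,198), (497,320) and (470,323), and rack 4 is at (602,247).

Run:
```python
from h import *
s=load('w18');k=.64
for q in([(461,200),(489,198),(497,320),(470,323)],[(597,184),(627,186),(606,308),(577,305)]):
    P=np.array([onz(s,u*k,v*k,.066)[:2] for u,v in q]); d=P[0]+P[1]-P[2]-P[3]; c=P.mean(0);y=np.arctan2(d[1],d[0])
    print(c,np.linalg.norm(d)/2,y); go(c[0],c[1],.032,y)
```

```text
[0.42479755 0.21671927] 0.09269410761715692 0.06799697395056269
shift [-0.0115  0.06    0.2134] turn -0.117 rows 3.6 t 30.55
[0.4313978  0.12841877] 0.08975724804180082 -0.08978699278109081
shift [-0.0006  0.1479  0.2133] turn 0.041 rows 4.2 t 30.55
```

```bash
python3 -m handwheel '[[[1,-0.011,0.04,0.04,-0.06],[1,-0.011,0.06,0.09,-0.123],[1,-0.011,0.06,0.14,-0.123],[1,-0.011,0.06,0.18,-0.123],[1,-0.011,0.06,0.205,-0.123],[1,-0.011,0.06,0.213,-0.123],[1,-0.011,0.06,0.213,-0.123],[-1,-0.011,0.06,0.213,-0.123]]]' 30
python3 -m handwheel '[[[-1,0,0,0,0],[-1,0,0,0,0],[-1,0,0,0,0],[-1,0,0,0,0],[-1,0,0,0,0],[-1,0,0,-0.05,0],[-1,0,0,-0.11,0],[-1,0,0,-0.11,0]]]'
python3 -c "
from h import *
print(pose()[0],pose()[2]); go(.499,-.0815,.1,-.029)"
```

```text
time_s: 31.55
tool_pos: [0.4277, 0.2164, 0.0321]
tcp_rot: [-0.0, 0.999, 0.036, 0.001]
ft_force: [0.5, -0.8, -0.4]
grip_width: 0.819
grasp_force: 0.0
time_s: 32.55
tool_pos: [0.4288, 0.2169, 0.1447]
tcp_rot: [-0.001, 0.999, 0.036, 0.003]
ft_force: [-0.5, 0.6, -2.2]
grip_width: 0.221
grasp_force: 30.1
[0.42883118 0.2169333  0.14472382] 0.07289998144581601
shift [0.0479 0.3028 0.0444] turn 0.102 rows 5.0 t 32.55
```

```bash
python3 -m handwheel '[[[-1,0.048,0.303,0,0.102],[-1,0.048,0.303,0,0.102],[-1,0.048,0.303,0,0.102],[-1,0.048,0.303,0,0.102],[-1,0.048,0.303,0,0.102],[-1,0.048,0.303,0,0.102],[-1,0.048,0.303,0.03,0.102],[-1,0.048,0.303,0.05,0.102]]]'
python3 -m handwheel '[[[-1,0,0,0.03,0],[-1,0,0,0.05,0],[-1,0,0,0.0575,0],[-1,0,0,0.0575,0],[-1,0,0,0.0575,0]]]'
python3 -c "
from h import *
print(pose()[0],pose()[2]); save('wrist','w19'); foot('w19')"
```

```text
time_s: 33.55
tool_pos: [0.4955, -0.0818, 0.089]
tcp_rot: [-0.0, 1.0, -0.015, -0.001]
ft_force: [0.1, -0.5, -1.4]
grip_width: 0.217
grasp_force: 30.3
time_s: 34.17
tool_pos: [0.4964, -0.0816, 0.0334]
tcp_rot: [-0.0, 1.0, -0.014, -0.0]
ft_force: [-1.0, 2.4, 4.9]
grip_width: 0.219
grasp_force: 35.7
[ 0.4963978  -0.08162923  0.03344606] -0.028615339002518166
100 ['208.6-', '301.9+']
106 ['208.0-', '302.6+']
112 []
118 []
124 []
130 []
136 []
142 []
148 []
154 ['224.1+', '237.9-', '269.2+', '282.1-']
160 ['224.0+', '236.5-', '271.3+', '282.4-']
166 ['224.2+', '235.7-', '273.0+', '282.0-']
172 ['225.1+', '234.2-', '275.3+', '282.0-']
178 ['225.3+', '281.7-']
184 ['225.5+', '281.0-']
```

```bash
python3 -m handwheel '[[[-1,0.012,0,-0.002,0],[-1,0.024,0,-0.002,0],[-1,0.034,0,-0.002,0],[-1,0.042,0,-0.002,0],[-1,0.047,0,-0.002,0],[-1,0.05,0,-0.002,0],[-1,0.05,0,-0.002,0]]]' 25
python3 -m handwheel '[[[-1,0.003,0,0,0],[-1,0.004,0,0,0],[-1,0.004,0,0,0]]]'
python3 -m handwheel '[[[-1,0.003,0,0,0],[-1,0.004,0,0,0],[-1,0.004,0,0,0]]]'
python3 -m handwheel '[[[-1,0.003,0,0,0],[-1,0.004,0,0,0],[-1,0.004,0,0,0]]]'
python3 -c "
from h import *
print(pose()[0],pose()[2]); save('wrist','w20'); foot('w20')"
```

```text
time_s: 35.1
tool_pos: [0.5467, -0.084, 0.0356]
tcp_rot: [-0.0, 1.0, -0.015, -0.0]
ft_force: [0.4, -0.1, -1.9]
grip_width: 0.219
grasp_force: 35.1
time_s: 35.48
tool_pos: [0.5507, -0.0842, 0.0357]
tcp_rot: [0.0, 1.0, -0.015, 0.0]
ft_force: [0.0, 0.1, -1.3]
grip_width: 0.219
grasp_force: 35.1
time_s: 35.85
tool_pos: [0.5547, -0.0843, 0.0356]
tcp_rot: [-0.0, 1.0, -0.015, -0.0]
ft_force: [0.2, -0.2, -1.3]
grip_width: 0.217
grasp_force: 35.1
time_s: 36.22
tool_pos: [0.5569, -0.0842, 0.0353]
tcp_rot: [-0.0, 1.0, -0.015, -0.002]
ft_force: [-8.4, -0.3, 3.1]
grip_width: 0.223
grasp_force: 35.7
[ 0.55692824 -0.08422435  0.03528736] -0.029011095506462428
100 ['211.8+', '225.4-', '281.5+', '295.0-']
106 ['212.7+', '225.4-', '281.3+', '293.4-']
112 ['225.5-', '281.2+']
118 ['225.7-', '280.8+']
124 ['225.9-', '280.7+']
130 ['205.1-', '210.3+', '226.2-', '280.6+', '295.8-', '303.1+']
136 ['214.3+', '226.4-', '280.6+', '292.6-']
142 ['211.0+', '226.4-', '280.5+', '295.8-', '303.4+']
148 ['226.6-', '280.5+']
154 ['226.7-', '280.5+']
160 ['209.8+', '223.2-', '225.4+', '236.8-', '272.3+', '282.4-', '284.4+', '297.2-']
166 ['207.8+', '218.4-', '225.6+', '235.4-', '274.0+', '282.1-', '289.4+', '300.5-']
172 ['226.0+', '233.7-', '276.0+', '281.9-']
178 ['226.2+', '280.3-']
184 ['227.2+', '280.2-']
```

```bash
python3 -m handwheel '[[[-1,0.003,0,0,0],[-1,0.004,0,0,0],[-1,0.004,0,0,0],[-1,0.004,0,0,0]]]'
python3 - <<'E'
from h import *
print(pose()[0],pose()[2]); save('wrist','w21')
for n in('w20','w21'):
    s=load(n); g=cv2.cvtColor(s['frame'],cv2.COLOR_RGB2GRAY).astype(int); print(n,[onz(s,u,135+int(np.argmax(g[135:180,u]>165)),.022)[:2].round(4) for u in(231,278)])
p=np.array([.4692,-.3]); print('bin mid target'); go(.4692+.009,-.297,.115,.05)
E
```

```text
time_s: 36.78
tool_pos: [0.5605, -0.0841, 0.0358]
tcp_rot: [-0.0, 1.0, -0.014, -0.003]
ft_force: [-13.5, 2.5, 12.5]
grip_width: 0.216
grasp_force: 37.0
[ 0.56051082 -0.08405583  0.03580104] -0.0287891720456712
w20 [array([ 0.5958, -0.0714]), array([ 0.595 , -0.0995])]
w21 [array([ 0.5962, -0.0711]), array([ 0.5954, -0.0993])]
bin mid target
shift [-0.0766  0.2152 -0.0789] turn -0.079 rows 3.9 t 36.825
```

Rack 3 also stops centred in the funnel (foot about 33.3 mm), so it goes to the reject bin, middle.

```bash
python3 -m handwheel '[[[-1,-0.01,0,0,0],[-1,-0.01,0,-0.05,0],[-1,-0.01,0,-0.079,0],[-1,-0.077,0.215,-0.079,-0.079],[-1,-0.077,0.215,-0.079,-0.079],[-1,-0.077,0.215,-0.079,-0.079],[-1,-0.077,0.215,-0.079,-0.079],[-1,-0.077,0.215,-0.079,-0.079]]]' 30
python3 -c "
from h import *
print(pose()[0],pose()[2]); save('wrist','w22')"
python3 -m handwheel '[[[-1,0,0,0.04,0],[-1,0,0,0.07,0],[-1,0,0,0.081,0],[-1,0,0,0.081,0],[-0.1,0,0,0.081,0],[-0.1,0,0,0.081,0],[-0.1,0,0,0.081,0],[-0.1,0,0,0.05,0]]]'
python3 -m handwheel '[[[-0.1,0,0,-0.06,0],[0.5,0,0,-0.11,0],[1,0,0,-0.15,0]]]'
python3 -c "
from h import *
save('wrist','w23'); go(.431,.1,.245,-.1)"
```

```text
time_s: 37.83
tool_pos: [0.4786, -0.2994, 0.1146]
tcp_rot: [0.0, 1.0, 0.023, 0.0]
ft_force: [0.7, 0.7, -0.9]
grip_width: 0.221
grasp_force: 35.5
[ 0.47858417 -0.29936072  0.11461028] 0.04648043301498785
time_s: 38.88
tool_pos: [0.4784, -0.2965, 0.0637]
tcp_rot: [-0.001, 1.0, 0.025, -0.001]
ft_force: [0.3, 0.0, 0.9]
grip_width: 0.45
grasp_force: 0.0
time_s: 39.25
tool_pos: [0.4796, -0.2973, 0.2173]
tcp_rot: [0.001, 1.0, 0.025, 0.001]
ft_force: [0.1, -0.2, -0.4]
grip_width: 0.856
grasp_force: 0.0
shift [-0.0302 -0.4003 -0.0252] turn 0.15 rows 6.4 t 39.3
```

```bash
python3 -m handwheel '[[[1,-0.03,-0.4,-0.025,0.15],[1,-0.03,-0.4,-0.025,0.15],[1,-0.03,-0.4,-0.025,0.15],[1,-0.03,-0.4,-0.025,0.15],[1,-0.03,-0.4,-0.025,0.15],[1,-0.03,-0.4,-0.025,0.15],[1,-0.03,-0.4,-0.025,0.15],[1,-0.03,-0.4,-0.025,0.15]]]'
python3 - <<'E'
from h import *
save('wrist','w24'); print(pose()[0],pose()[2]); racks('w24'); print('bin'); racks('w23')
s=load('w24'); hsv=cv2.cvtColor(s['frame'],cv2.COLOR_RGB2HSV)
# holes: dark ellipses inside the white top -> centre line
m=((hsv[...,2]>150)&(hsv[...,1]<45)).astype(np.uint8)
cs,h=cv2.findContours(m,cv2.RETR_CCOMP,2)
for c,hh in zip(cs,h[0]):
    if hh[3]>=0 and 15<cv2.contourArea(c)<200:
        M=cv2.moments(c); u,v=M['m10']/M['m00'],M['m01']/M['m00']; print('hole',round(u,1),round(v,1),onz(s,u,v,.066)[:2].round(4))
E
```

```text
time_s: 40.3
tool_pos: [0.4293, 0.1021, 0.2399]
tcp_rot: [-0.0, 0.999, -0.049, 0.0]
ft_force: [0.0, -1.0, 0.1]
grip_width: 0.996
grasp_force: 0.0
[0.42949773 0.10108891 0.23973053] -0.09859828794529792
[ 486   34   26  129 2569] c [ 0.4668 -0.1606] L 0.1341 W 0.0249 yaw 0.143
[ 220  115   27   85 1739] c [0.4331 0.1259] L 0.0953 W 0.0278 yaw -0.106
bin
[ 159    0   82   64 2947] c [ 0.603  -0.2404] L 0.0731 W 0.0531 yaw -1.52
[442 196  70  38 530] c [ 0.434  -0.5453] L 0.0801 W 0.0091 yaw -0.977
hole 231.2 188.9 [0.3982 0.1321]
hole 230.8 175.6 [0.414  0.1307]
hole 230.7 162.0 [0.4296 0.1289]
hole 228.1 148.3 [0.4452 0.1299]
hole 228.5 134.7 [0.4601 0.1276]
hole 69.5 8.4 [0.5965 0.2664]
```

```bash
python3 -m handwheel '[[[1,-0.002,-0.028,0.04,0],[1,-0.002,-0.028,0.09,0],[1,-0.002,-0.028,0.14,0],[1,-0.002,-0.028,0.18,0],[1,-0.002,-0.028,0.2,0],[1,-0.002,-0.028,0.207,0],[1,-0.002,-0.028,0.207,0],[-1,-0.002,-0.028,0.207,0]]]' 30
python3 -m handwheel '[[[-1,0,0,0,0],[-1,0,0,0,0],[-1,0,0,0,0],[-1,0,0,0,0],[-1,0,0,0,0],[-1,0,0,-0.05,0],[-1,0,0,-0.11,0],[-1,0,0,-0.11,0]]]'
python3 -c "
from h import *
print(pose()[0],pose()[2]); go(.499,-.0818,.1,-.029)"
```

```text
time_s: 41.35
tool_pos: [0.431, 0.1288, 0.0335]
tcp_rot: [-0.0, 0.999, -0.05, 0.001]
ft_force: [-0.1, 0.1, 0.2]
grip_width: 0.816
grasp_force: 0.0
time_s: 42.35
tool_pos: [0.4324, 0.1293, 0.1462]
tcp_rot: [-0.001, 0.999, -0.05, 0.003]
ft_force: [-0.2, 0.5, -2.1]
grip_width: 0.214
grasp_force: 29.9
[0.43244598 0.12933907 0.14618702] -0.10002360061295167
shift [0.087  0.2035 0.0464] turn -0.071 rows 3.6 t 42.35
```

```bash
python3 -m handwheel '[[[-1,0.087,0.203,0,-0.071],[-1,0.087,0.203,0,-0.071],[-1,0.087,0.203,0,-0.071],[-1,0.087,0.203,0,-0.071],[-1,0.087,0.203,0,-0.071],[-1,0.087,0.203,0,-0.071],[-1,0.087,0.203,0.03,-0.071],[-1,0.087,0.203,0.05,-0.071]]]'
python3 -m handwheel '[[[-1,0,0,0.03,0],[-1,0,0,0.05,0],[-1,0,0,0.0585,0],[-1,0,0,0.0585,0],[-1,0,0,0.0585,0]]]'
python3 -c "
from h import *
print(pose()[0],pose()[2]); save('wrist','w25'); foot('w25')"
```

```text
time_s: 43.35
tool_pos: [0.4958, -0.0803, 0.0914]
tcp_rot: [-0.0, 1.0, -0.014, -0.001]
ft_force: [0.4, -0.0, -2.0]
grip_width: 0.22
grasp_force: 30.0
time_s: 43.98
tool_pos: [0.4967, -0.081, 0.0345]
tcp_rot: [-0.0, 1.0, -0.014, 0.0]
ft_force: [0.6, 1.6, 1.0]
grip_width: 0.208
grasp_force: 39.8
[ 0.4967427  -0.08096808  0.03447435] -0.028059978583799324
100 ['209.8-', '302.9+']
106 ['209.7-', '303.2+']
112 []
118 []
124 []
130 []
136 []
142 []
148 ['230.5+', '238.7-', '271.1+', '279.1-']
154 ['230.0+', '237.9-', '272.4+', '279.9-']
160 ['230.0+', '236.3-', '273.9+', '279.9-']
166 ['230.2+', '243.0-', '247.7+', '248.3-', '261.0+', '262.3-', '264.8+', '265.3-', '275.1+', '279.8-']
172 ['230.9+', '279.5-']
178 ['231.2+', '279.0-']
184 ['231.4+', '243.5-', '266.6+', '278.5-']
```

```bash
python3 -m handwheel '[[[-1,0.012,0.0006,-0.0015,0],[-1,0.024,0.0006,-0.0015,0],[-1,0.034,0.0006,-0.0015,0],[-1,0.042,0.0006,-0.0015,0],[-1,0.048,0.0006,-0.0015,0],[-1,0.054,0.0006,-0.0015,0],[-1,0.06,0.0006,-0.0015,0],[-1,0.06,0.0006,-0.0015,0]]]' 25
python3 -c "
from h import *
print(pose()[0],pose()[2]); save('wrist','w26'); foot('w26')"
```

```text
time_s: 45.02
tool_pos: [0.5569, -0.0841, 0.0357]
tcp_rot: [0.0, 1.0, -0.015, 0.0]
ft_force: [0.1, -0.5, -0.6]
grip_width: 0.215
grasp_force: 39.5
[ 0.55692628 -0.08413403  0.03565451] -0.029129863422602858
100 ['211.8+', '225.5-', '281.5+', '294.9-']
106 ['212.8+', '225.6-', '281.4+', '293.3-']
112 ['225.8-', '281.1+']
118 ['226.0-', '280.8+']
124 ['226.2-', '280.7+']
130 ['205.2-', '210.2+', '226.4-', '280.7+', '295.7-', '303.0+']
136 ['214.4+', '226.5-', '280.6+', '292.6-']
142 ['211.3+', '226.6-', '280.5+', '295.8-', '303.0+']
148 ['226.7-', '233.5+', '237.1-', '280.7+']
154 ['227.1-', '231.1+', '237.7-', '273.5+', '279.9-', '280.2+']
160 ['210.0+', '223.3-', '231.0+', '235.9-', '274.7+', '279.6-', '284.4+', '297.2-']
166 ['208.1+', '218.6-', '231.3+', '234.7-', '275.9+', '279.6-', '289.6+', '300.4-']
172 ['231.9+', '279.5-']
178 ['231.9+', '278.7-']
184 ['232.1+', '242.2-', '267.9+', '278.3-']
```

```bash
python3 -m handwheel '[[[-1,0.004,-0.001,0,0],[-1,0.01,-0.001,0,0],[-1,0.016,-0.001,0,0],[-1,0.022,-0.001,0,0],[-1,0.026,-0.001,0,0],[-1,0.026,-0.001,0,0]]]'
python3 -m handwheel '[[[-1,0.003,0,0,0],[-1,0.004,0,0,0],[-1,0.004,0,0,0]]]'
python3 -m handwheel '[[[-1,0.003,0,0,0],[-1,0.004,0,0,0],[-1,0.004,0,0,0]]]'
python3 -m handwheel '[[[-1,0.003,0,0,0],[-1,0.004,0,0,0],[-1,0.004,0,0,0]]]'
python3 -c "
from h import *
print(pose()[0],pose()[2]); save('wrist','w27'); foot('w27')"
```

```text
time_s: 45.82
tool_pos: [0.5828, -0.0839, 0.0356]
tcp_rot: [0.0, 1.0, -0.015, -0.0]
ft_force: [-0.7, 0.9, -1.7]
grip_width: 0.215
grasp_force: 39.5
time_s: 46.2
tool_pos: [0.5866, -0.084, 0.0357]
tcp_rot: [0.0, 1.0, -0.015, 0.0]
ft_force: [-0.9, -0.3, -2.0]
grip_width: 0.215
grasp_force: 39.5
time_s: 46.58
tool_pos: [0.5907, -0.0841, 0.0356]
tcp_rot: [0.0, 1.0, -0.015, 0.0]
ft_force: [-0.3, 0.6, -2.0]
grip_width: 0.215
grasp_force: 39.5
time_s: 46.95
tool_pos: [0.5934, -0.0841, 0.0358]
tcp_rot: [-0.0, 1.0, -0.015, -0.002]
ft_force: [-7.1, 0.8, 7.1]
grip_width: 0.215
grasp_force: 40.4
[ 0.59343912 -0.08414032  0.03583055] -0.02904236063148729
100 ['231.8-', '278.5+']
106 ['232.0-', '278.5+']
112 ['232.2-', '278.4+']
118 ['215.7+', '232.4-', '278.3+', '295.3-']
124 ['213.8+', '232.4-', '278.2+', '297.1-']
130 ['232.5-', '277.9+']
136 ['232.7-', '277.7+']
142 ['232.8-', '277.6+']
148 ['233.1-', '277.8+']
154 ['229.0-', '231.3+', '238.3-', '273.3+', '279.7-', '281.8+']
160 ['228.8-', '231.2+', '236.2-', '274.5+', '279.6-', '281.7+']
166 ['217.8+', '229.2-', '231.5+', '279.6-', '281.8+', '293.1-']
172 ['217.2+', '228.0-', '231.9+', '279.5-', '281.7+', '295.2-']
178 ['228.1-', '231.9+', '278.5-', '283.5+']
184 ['228.1-', '231.9+', '242.6-', '268.2+', '278.4-']
```

```bash
python3 -m handwheel '[[[-1,0.003,0,0,0],[-1,0.004,0,0,0],[-1,0.004,0,0,0],[-1,0.004,0,0,0]]]'
python3 -c "
from h import *
save('wrist','w28'); print(pose()[0])
for n in('w27','w28'):
    s=load(n); g=cv2.cvtColor(s['frame'],cv2.COLOR_RGB2GRAY).astype(int); print(n,[onz(s,u,143+int(np.argmax(g[143:180,u]>165)),.022)[:2].round(4) for u in(234,276)])
go(.626,.1577,.17,-.05)"
```

```text
time_s: 47.5
tool_pos: [0.596, -0.0843, 0.0367]
tcp_rot: [-0.0, 1.0, -0.015, -0.003]
ft_force: [-19.7, -0.8, 21.9]
grip_width: 0.214
grasp_force: 42.5
[ 0.59599367 -0.08430502  0.03670931]
w27 [array([ 0.6358, -0.0733]), array([ 0.6351, -0.0983])]
w28 [array([ 0.6363, -0.0734]), array([ 0.6356, -0.0985])]
shift [ 0.0221 -0.2428 -0.1334] turn 0.021 rows 4.4 t 47.55
```

Rack 4 passes GO and stops at NO-GO (nose at the step, −20 N), so it goes to the feeder's right-hand lane.

```bash
python3 -m handwheel '[[[-1,-0.005,0,0,0],[-1,-0.005,0,-0.05,0],[-1,-0.005,0,-0.1,0],[-1,-0.005,0,-0.134,0],[-1,0.022,-0.12,-0.134,0.021],[-1,0.022,-0.243,-0.134,0.021],[-1,0.022,-0.243,-0.134,0.021],[-1,0.022,-0.243,-0.134,0.021]]]' 30
python3 -m handwheel '[[[-1,0,0,0,0],[-1,0,0,0.05,0],[-1,0,0,0.1,0],[-1,0,0,0.125,0],[-1,0,0,0.125,0]]]'
python3 - <<'E'
from h import *
p,M,a,st=pose(); print(p,a); c=np.array([.6245,.2397]); ex=np.array([.9987,-.0505]);ey=np.array([.0505,.9987]); d=p[:2]-c; print('tray xy of TCP',d@ex,d@ey); save('wrist','w29'); go(.6245,.1577,.034,-.05)
E
```

```text
time_s: 48.55
tool_pos: [0.6278, 0.1602, 0.1697]
tcp_rot: [-0.0, 1.0, -0.025, 0.0]
ft_force: [0.7, -0.4, -0.5]
grip_width: 0.211
grasp_force: 39.9
time_s: 49.18
tool_pos: [0.6266, 0.157, 0.0429]
tcp_rot: [0.0, 1.0, -0.025, -0.002]
ft_force: [0.4, 0.9, -1.5]
grip_width: 0.214
grasp_force: 39.9
[0.62662223 0.15697945 0.04285343] -0.05091097957517448
tray xy of TCP 0.006296854766576099 -0.08250584168873588
shift [-0.0033 -0.0002  0.0107] turn -0.001 rows 0.2 t 49.225
```

```bash
python3 -m handwheel '[[[-1,0,0,0.007,0],[-1,0,0,0.01,0],[-1,0,0,0.01,0],[-1,0,0,0.01,0],[-0.1,0,0,0.01,0],[-0.1,0,0,0.01,0],[-0.1,0,0,0.01,0],[-0.1,0,0,-0.02,0]]]'
python3 -m handwheel '[[[-0.1,0,0,-0.06,0],[0.5,0,0,-0.11,0],[1,0,0,-0.16,0],[1,-0.06,0.06,-0.2,0],[1,-0.12,0.2,-0.22,0],[1,-0.2,0.2,-0.22,0],[1,-0.2,0.2,-0.22,0],[1,-0.2,0.2,-0.22,0]]]'
python3 - <<'E'
from h import *
print(pose()[0],get_state()['time_s']); save('wrist','w30'); save('top','top4'); save('scene','sc4')
t=cv2.imread('pics/top4.png'); a=cv2.resize(t[110:260,100:440],(800,353)); b=cv2.resize(cv2.imread('pics/sc4.png')[120:310,130:390],(338,247)); c=cv2.resize(cv2.imread('pics/w30.png')[:250],(462,247))
cv2.imwrite('pics/final.png',np.vstack([a,np.hstack([b,c])]))
E
```

```text
time_s: 50.22
tool_pos: [0.6263, 0.1576, 0.063]
tcp_rot: [0.0, 1.0, -0.025, -0.002]
ft_force: [0.5, -0.5, -0.2]
grip_width: 0.448
grasp_force: 0.0
time_s: 51.22
tool_pos: [0.4161, -0.0328, 0.2852]
tcp_rot: [0.0, 1.0, -0.025, 0.0]
ft_force: [0.7, -0.4, 1.3]
grip_width: 1.001
grasp_force: 0.0
[ 0.41605216 -0.03277749  0.28515795] 51.225
```

View pics/final.png

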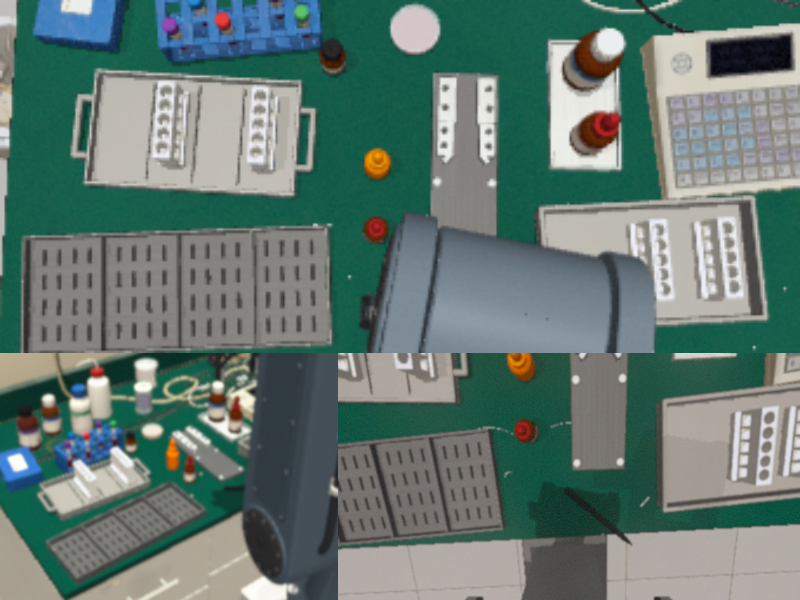

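The final picture shows two racks upright in the feeder at (168,122) and (262,125), and two upright in the bin at (650,260) and (720,258). The bottle is upright in the drip tray at (597,130), and the petri dish, oil bottle and pen are where they were. I'm handing the job in.

```bash
python3 -c "
from rig import sign_off
print(sign_off())"
```

```text
the job is handed in; nothing more can be done
None
```

The job is handed in, with no verdict returned: the bottle stands in the drip tray, racks 2 and 4 (pass) stand in the feeder tray, and racks 1 and 3 (foot too wide, stopped at GO) are in the reject bin.

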